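# Latch the end cover of a filter housing

## Robot

A 6-joint arm with a two-finger parallel gripper is mounted at the origin on the work surface. World frame = base frame: x ahead of the robot, y to its left, z up, the work surface at z = 0. Lengths are in m, angles in rad, forces in N, time in s.
With the tool pointing down it reaches from about 0.25 to 0.725 m from the base axis. Payload 4 kg.
Tool frame: the origin (TCP) lies midway between the tips of the shut fingers; the grasp point (between the pads) lies 19 mm behind it (bot.grasp_offset is the distance from the TCP to the grasp point, in m); z points along the fingers, y is the direction in which the jaws open and shut (so a half turn about z gives the same grasp; the last joint's range is limited). The gripper opens to 85 mm and grips with 20 to 120 N. Pads are 22 mm wide; open, the fingers measure 114 mm over their backs; the gripper's body (76 mm by 85 mm) begins 54 mm behind the grasp point. The pads swing forward as they close: fully open they stand 13 mm farther back than shut.
Start: joints at [-1.13, 0.241, 0.005, 1.335, 0, 1.571], TCP at [0.213, -0.452, 0.231] pointing down, gripper open.
Joint ranges: [-2.72, 2.72], [-1.05, 1.87], [-1.09, 1.28], [-1.99, 2.15], [-1.42, 1.44], [-3.14, 3.14]. Speed limits (rad/s): [2.79, 2.79, 3.14, 3.14, 3.14, 3.14].

## Interface

Orientations are given as a unit quaternion [x, y, z, w].
In Python, from workcell import sensors, optics, bot gives the robot as it stands.
- The arm moves only by the tool apply_moves, never from a script. Its argument "plan" is one flat list of numbers, 6 for each row, row after row: the shift along the tool's x, y, z in m, then the turn, a rotation vector about the tool's x, y, z in rad. In form: [tx, ty, tz, ax, ay, az, tx, ty, tz, ax, ay, az, ...]. A call has 1 to 12 rows; each row is the pose to reach, as a shift and turn from the pose commanded when the call began, along the tool's axes at that moment; what a row does not reach only later rows make up. A row lasts 1/12 s, in which the tool goes at most 41.7 mm and 7.16 degrees, less where a joint would pass 70% of its speed; a pose out of reach is approached as far as the arm can. A call with a gripper value outside its range is refused whole. "grip" is the finger opening in m, from 0 to 0.0854, set as the call begins (left out, the last holds). The fingers move at their own pace and stop on an object; the grip force is fixed at half the most. Time passes only in rows, so rows that repeat a pose let the fingers close. It gives the time, the measured TCP pose, the force and the opening at its end, in the units of the state.
- sensors.get_obs(): the state, without advancing time (a new reading comes with each control period).
- optics.camera(name): name is "scene" or "top"; returns a dict with "pixels" (400x640x3 uint8, red, green, blue), "fx", "fy", "cx", "cy" (pixels), "k1" (the pictures are not rectified: a ray, as slopes to the right and down, at radius r is drawn at 1 + k1 r^2 times it, then the intrinsics apply), "pose" (4x4, takes a point from camera to world coordinates). Camera axes: x right, y up, looking along -z (the intrinsics and any distortion apply to the point x, -y, -z); pixel columns grow to the right and rows downward; lengths in m; the calibration is good to about 2 mm. A picture is of the moment at which its call begins. There is no depth.
- bot.job_done(): hands the job in, once; it reports no verdict.
The state is a dict: "clock": time; "joint_pos": joint angles; "joint_vel": joint speeds; "tau": joint torques, N m; "eef_pos": TCP position; "tool_rot": TCP orientation; "ft_force": force on the tool from outside, world axes, zero at the start; "ft_torque": the same for the moment, N m; "grip_width": finger opening in m.
Only numpy, scipy, OpenCV 4.12 (cv2) and the standard library are available. Lean on these libraries where they do the work, as an engineer would, in place of code of your own. Each camera call takes 0.05 s, during which the arm holds its last target.

## Task

Clamp the sliding end cover of the grey filter housing shut with its toggle latch: swing the wire bail over the keeper hook on the cover, lay it on the cover's ledge and draw it in under the hook's lip until you feel it bear snugly on the hook, then press the lever down past centre until it lies flat and the cover is squeezed on its gasket. Work by feel and gently: do not ram or haul the bail against the cover (the gasket is stiff), do not bear hard on the lever, and leave everything else on the bench where it is.

Things in the scene. Friction and masses are not known exactly. Their poses are not given: they have to be found in the camera images.
- housing: Grey block 110 mm (its x) x 138 mm (its y), flat top (deck) 58 mm above the bench, fixed to the bench on a steel base plate that runs on beyond its +y end. Origin: on the bench under the block; z up. The latch lies on its centre line x = 0, along its y: lever on the deck, sliding end cover at the +y end.
- pivot (a point): Axis of the lever, along the housing's x, between two small steel cheeks on the deck at the housing's x = 0, y = +10 mm, 72 mm above the bench. The bail's pin is carried by the lever 20 mm from this axis, towards the lever's end and 0.15 rad below its centre line.
- lever (a joint): Angle of the flat steel lever. 0 = closed: flat on the housing, pointing to -y. Grows as it is raised: 1.57 upright, beyond that leaning to the cover; stops at 0 and 2.05; starts at 1.6 to 1.9. Friction (0.07 N m) holds it where left. With the bail hooked, closing it is stiff below about 1.0 (about 5 to 8 N at its end), passes centre at about 0.2, then snaps to 0 and stays.
- lever_tip (a point): Middle of the lever's end (24 mm wide, 5 mm thick, 70 mm from the pivot), on the face to push: on top when closed (then 76.5 mm above the bench), towards the cover when upright. z: normal of that face.
- bail: U of 5 mm steel wire, 40 mm wide; origin on its pin in the lever, y along its legs to the cross bar 93.5 mm away, x as the housing's. Its pin is stiff (0.04 N m): it stays where left, and turns up along with the closing lever unless its bar is seated under the lip. Drawing the bar in turns the lever back. It starts raised 20 to 45 degrees above level.
- bail_bar (a point): Middle of the bail's 5 mm cross bar (the bar is parallel to the housing's x). Axes as bail.
- bail_tab (a point): Grip point on the bail's finger tab: a steel bar 12 mm wide along x (pinch these faces, from above) and 10 mm thick, running 42 mm from the middle of the cross bar out and up at 45 degrees to the legs. This point is 24 mm along y and 24 mm along z of bail_bar.
- keeper (a point): The bail bar's seat on the sliding cover, axes as the housing's. A bar centred here touches the post of the hook (22 mm wide) on its -y side. The ledge (cover's flat top, 62 mm above the bench) is 2.5 mm below and runs on 19.5 mm to +y. Under the lip the bar has 4.5 mm of play in height.
- lip (a point): Upper outer edge of the keeper's lip, in the middle of its width. The lip is 6 mm thick and overhangs the post by 6 mm to +y: this edge is 3.5 mm to +y of the seat and 13 mm above it, so the bar must come down more than 6 mm to +y of the seat, then slide in below the lip.
- cover (a joint): Position of the end cover (aluminium block 110 x 32 x 53 mm, the keeper on its top) along the housing's +y. 0 = just touching the gasket; positive = open gap (starts at 0 to 1.5 mm); negative = gasket squeezed (the closed latch squeezes it about 3 to 4 mm). It slides with 4 N of friction; the gasket pushes back 25 N per mm.
- jar: Bystander, leave alone: small closed jar, 52 mm across, 75 mm tall.
- beaker: Bystander, leave alone: open glass beaker, 60 mm across, 80 mm tall.
- spanner: Bystander, leave alone: steel spanner lying flat, 150 mm long.
- oring: Bystander, leave alone: black rubber ring lying flat, 60 mm across, 8 mm thick.
- fitting: Bystander, leave alone: brass pipe fitting, 32 mm across, 34 mm tall.
- driver: Bystander, leave alone: screwdriver lying flat, 170 mm long.
- carton: Bystander, leave alone: closed cardboard carton 80 x 110 x 45 mm.

How it is judged:
By the outcome, as a careful person would: the job done as asked, in the order asked, and still so for the second after the job is handed in, with the robot touching nothing.
It also fails if it takes over 64 s, if anything falls off the work surface, if the arm or the gripper's body presses on something with over 40 N, if the wrist force passes 120 N, or if a joint passes its speed limit or range.

## Working session

There is one attempt and no reset: what is moved stays moved. The work goes in short steps, Python scripts to look and compute and a tool call to move; the robot and the scene stay as the last step left them, time stands still between calls to the robot, and variables do not carry over. Pictures are saved under pics/ and viewed, and the job is handed in when it is done.

Besides the shell and the picture viewer there is one more tool, called after "Emit:" as name(argument=value, ...) on one line, values as JSON. apply_moves: Moves the arm, as the interface text tells. Its arguments: {"type":"object","properties":{"plan":{"type":"array","items":{"type":"number"}},"grip":{"type":"number"}},"required":["plan"]}

```bash
ls; mkdir -p pics; python3 - <<'E'
from workcell import sensors, optics, bot
import cv2,numpy as np
o=sensors.get_obs()
for k,v in o.items(): print(k,np.round(v,4))
for n in("scene","top"):
    c=optics.camera(n); print(n,c['fx'],c['fy'],c['cx'],c['cy'],c['k1']);print(np.round(c['pose'],4))
    np.savez(f'pics/{n}0.npz',**c)
    cv2.imwrite(f'pics/{n}0.png',c['pixels'][:,:,::-1])
E
```

```text
pics
clock 0.0
joint_pos [-1.13    0.2414  0.0037  1.3352  0.      1.5708]
joint_vel [-0.0024  0.0008  0.0012 -0.0006 -0.0003 -0.0011]
tau [ 4.00000e-04 -3.72319e+01  2.52407e+01  1.70000e-02  0.00000e+00
 -0.00000e+00]
eef_pos [ 0.2131 -0.4516  0.2304]
tool_rot [ 9.758e-01  2.186e-01 -2.000e-04 -1.000e-03]
ft_force [-0.0842  0.6643 -0.0711]
ft_torque [-0.0289  0.0222 -0.0141]
grip_width 0.0854
scene 432.51309383627154 432.51309383627154 311.8078155171471 192.05771098901872 0.013561077678815347
[[ 0.2471 -0.7125  0.6567  1.1517]
 [ 0.9689  0.1728 -0.177  -0.1212]
 [ 0.0126  0.68    0.7331  0.707 ]
 [ 0.      0.      0.      1.    ]]
top 416.76355035741756 416.76355035741756 316.6188551291089 205.33594225887907 -0.0501962528462652
[[-0.0061  0.9984 -0.0562  0.5223]
 [-0.9999 -0.0067 -0.0096 -0.0033]
 [-0.0099  0.0561  0.9984  0.9012]
 [ 0.      0.      0.      1.    ]]
```

View pics/scene0.png

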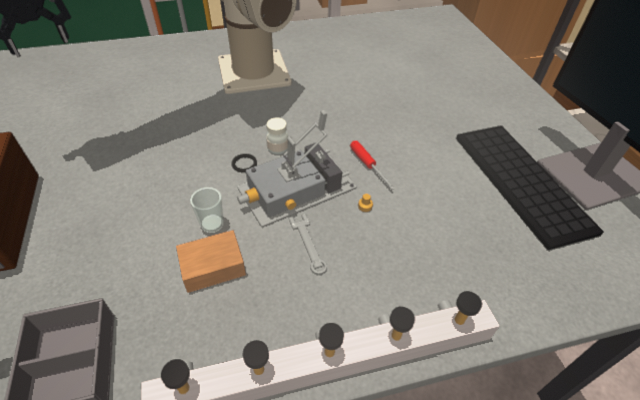

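View pics/top0.png

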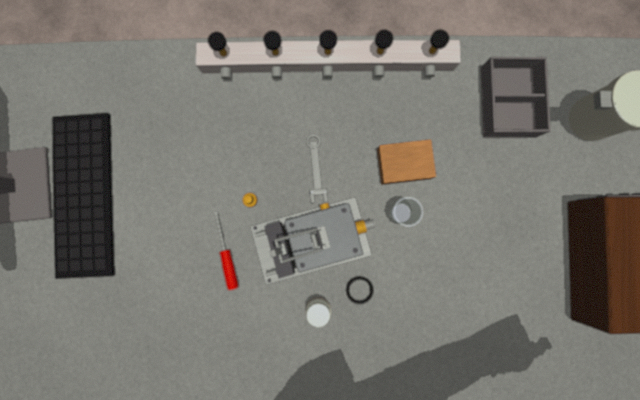

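```bash
python3 - <<'E'
import cv2,numpy as np
t=cv2.imread('pics/top0.png');s=cv2.imread('pics/scene0.png')
def crop(im,x0,y0,w,h,k,fn):
    c=cv2.resize(im[y0:y0+h,x0:x0+w],None,fx=k,fy=k,interpolation=cv2.INTER_CUBIC)
    for i in range(0,w,10):
        cv2.putText(c,str(x0+i),(i*k,8),0,.3,(0,255,255),1); cv2.line(c,(i*k,10),(i*k,14),(0,255,255),1)
    for i in range(0,h,10):
        cv2.putText(c,str(y0+i),(0,i*k+4),0,.3,(0,255,255),1); cv2.line(c,(20,i*k),(24,i*k),(0,255,255),1)
    cv2.imwrite(fn,c)
crop(t,245,190,130,98,6,'pics/topc.png')
crop(s,235,105,125,115,5,'pics/scenec.png')
E
```

```text
(no output)
```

View pics/topc.png

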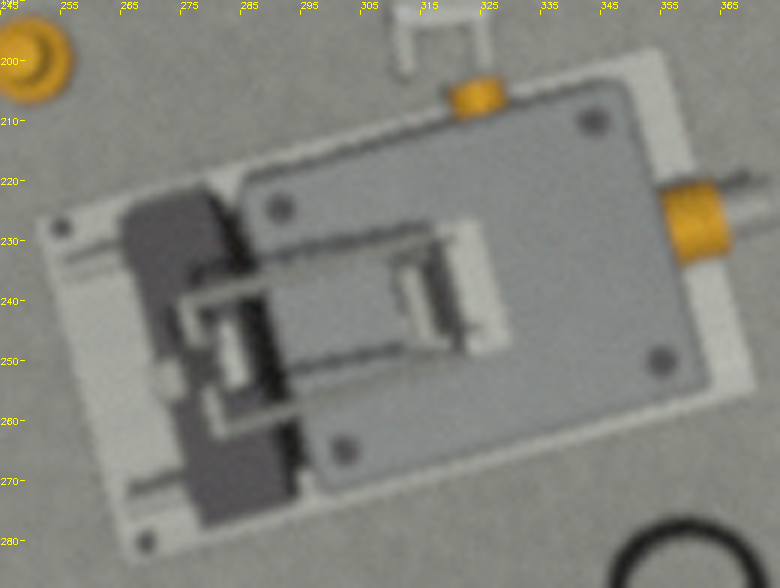

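View pics/scenec.png

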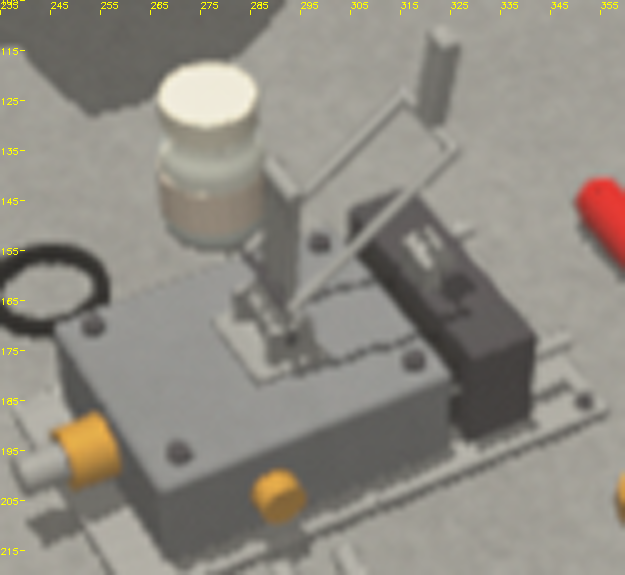

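```bash
cat > h.py <<'E'
import numpy as np,cv2
from scipy.optimize import least_squares
from scipy.spatial.transform import Rotation as R
def load(n): return dict(np.load(f'pics/{n}.npz'))
def proj(c,P):
    P=np.atleast_2d(P); T=np.linalg.inv(c['pose']); q=P@T[:3,:3].T+T[:3,3]
    a=q[:,0]/-q[:,2]; b=-q[:,1]/-q[:,2]; f=1+c['k1']*(a*a+b*b)
    return np.c_[c['fx']*a*f+c['cx'],c['fy']*b*f+c['cy']]
def H(p,pts): # housing->world; p=x,y,yaw
    pts=np.atleast_2d(pts); co,si=np.cos(p[2]),np.sin(p[2])
    return np.c_[p[0]+co*pts[:,0]-si*pts[:,1],p[1]+si*pts[:,0]+co*pts[:,1],pts[:,2]]
PV=np.array([0,.010,.072])
def lev(th):
    u=np.array([0,-np.cos(th),np.sin(th)]);n=np.array([0,np.sin(th),np.cos(th)])
    return u,n,PV+.02*(np.cos(.15)*u-np.sin(.15)*n)
def bail(th,ph):
    pin=lev(th)[2]; d=np.array([0,np.cos(ph),np.sin(ph)]);m=np.array([0,-np.sin(ph),np.cos(ph)])
    bar=pin+.0935*d
    return pin,bar,bar+.024*d+.024*m,bar+.042*(d+m)/2**.5
def seat(cov,s0=.0871): return np.array([0,s0+cov,.0645])
def solve_seat(y,z,ph_hi=True):
    # lever, bail angle with bar at y,z (housing)
    f=lambda q: bail(q[0],q[1])[1][1:]-[y,z]
    return least_squares(f,[1.9,-.2]).x
E
cat > fit.py <<'E'
from h import *
t,s=load('top0'),load('scene0')
X=np.array([1,0,0.])
def pts(q):
    p=q[:3];th,ph,cy=q[3:6]
    dk=H(p,[[.055,.069,.058],[.055,-.069,.058],[-.055,-.069,.058],[-.055,.069,.058]])
    pin,bar,tab,te=bail(th,ph)
    b=H(p,[bar+.020*X,bar-.020*X]); e=H(p,te)
    u,n,_=lev(th); lt=H(p,[PV+.07*u+.0045*n+.012*X,PV+.07*u+.0045*n-.012*X])
    lc=H(p,PV+.07*u+.002*n)
    lip=H(p,[0,cy+.0005,.0775])
    cc=H(p,[[.055,cy+.02,.062],[-.055,cy+.02,.062]])
    return dk,b,e,lt,lc,lip,cc
def res(q,full=False):
    dk,b,e,lt,lc,lip,cc=pts(q); r=[]
    def a(c,P,px,w=1): r.append(((proj(c,P)-np.atleast_2d(px))*w).ravel())
    a(t,dk,[[285,219.2],[350.2,202.8],[364,254],[299,272]])
    a(s,dk[1:],[[246,170],[267.5,202.5],[324.5,181]],.7) # to check
    a(t,b,[[276,240.5],[281.8,262]]); a(s,b,[[316.5,125],[326,135.3]])
    a(t,e,[[273,253.3]]); a(s,e,[[323.5,112.5]])
    a(t,lc,[[314.2,241.2]]); a(s,lc,[[291,140.5]])
    a(t,lip,[[283.7,248.3]]); a(s,lip,[[320,153]],.5)
    a(t,cc,[[266,226],[278,277]],.7)
    if full:
        for k in r: print(np.round(k,1))
    return np.concatenate(r)
q=least_squares(res,[.45,.0,.24,1.75,.5,.087],loss='soft_l1').x
print(np.round(q,4)); res(q,True)
p=q[:3]
print('bar,tab',[np.round(H(p,k),4) for k in bail(q[3],q[4])], bail(q[3],q[4]))
E
python3 fit.py
```

```text
[ 0.5049 -0.0108  0.2514  1.6936  0.6075  0.0869]
[-0.3  0.5  0.3 -0.5  0.7  1.1 -0.6  0.6]
[ 12.7  22.7 -17.2 -23.7 -17.2 -22.7]
[ 0.1 -0.7 -0.1 -0.8]
[  7.8  10.2 -11.3 -11.1]
[-0.7 -0.5]
[-0.2 -0.4]
[-0.2 -0. ]
[-0.1  0.5]
[-1.9  0.5]
[-0.4  0.6]
[ 0.2 -1.1  1.4  0.4]
bar,tab [array([[ 0.5025, -0.0016,  0.092 ]]), array([[0.4834, 0.0727, 0.1454]]), array([[0.4819, 0.0785, 0.1788]]), array([[0.4816, 0.0799, 0.1867]])] (array([0.        , 0.00945566, 0.09199259]), array([0.        , 0.0862242 , 0.14536713]), array([0.        , 0.09222908, 0.17877284]), array([0.        , 0.09365485, 0.18670459]))
```

```bash
sed -i 's/a(s,dk\[1:\],.*/a(s,dk[:3],[[324.5,181],[267.5,202.5],[246.5,170]],.7)/; s/\[\[316.5,125\],\[326,135.3\]\]/[[326,135.3],[316.5,125]]/' fit.py; python3 fit.py
```

```text
[ 0.5055 -0.0104  0.2602  1.6884  0.5978  0.0864]
[-0.7  0.5 -0.2 -1.   0.6  0.4 -0.5  0.5]
[-0.  -1.2 -1.9  0.2 -2.4 -0.7]
[-0.3 -0.6 -0.4 -0.7]
[-1.3  0.  -1.6 -0.6]
[-1.3 -0.3]
[ 0.2 -0.3]
[-0.2 -0.3]
[-0.1  0.6]
[-1.8  0.5]
[-0.5  0.6]
[ 0.2 -1.   1.6  0.4]
bar,tab [array([[ 0.5031, -0.0013,  0.092 ]]), array([[0.4832, 0.0734, 0.1446]]), array([[0.4816, 0.0795, 0.178 ]]), array([[0.4812, 0.0809, 0.1859]])] (array([0.        , 0.00935241, 0.09198951]), array([0.        , 0.0866352 , 0.14461668]), array([0.        , 0.09296392, 0.17796256]), array([0.        , 0.09446659, 0.1858801 ]))
```

```bash
cat > ov.py <<'E'
from h import *
import sys
def overlay(n,q,x0,y0,w,h,k,fn):
    c=load(n); im=cv2.resize(c['pixels'][y0:y0+h,x0:x0+w,::-1],None,fx=k,fy=k,interpolation=cv2.INTER_CUBIC)
    p=q[:3];th,ph,cy=q[3:6];X=np.array([1,0,0.])
    def L(P,col,close=False):
        v=((proj(c,H(p,P))+.5-[x0,y0])*k-.5).round().astype(int)
        cv2.polylines(im,[v.reshape(-1,1,2)],close,col,1,cv2.LINE_AA)
    L([[.055,.069,.058],[.055,-.069,.058],[-.055,-.069,.058],[-.055,.069,.058]],(0,255,0),True)
    pin,bar,tab,te=bail(th,ph); L([pin+.02*X,bar+.02*X,bar-.02*X,pin-.02*X],(0,0,255)); L([bar,te],(255,0,255))
    u,nn,_=lev(th); L([PV+12e-3*X+.0045*nn,PV+.07*u+.0045*nn+.012*X,PV+.07*u+.0045*nn-.012*X,PV-12e-3*X+.0045*nn],(255,255,0))
    L([[.055,cy+.0195,.062],[-.055,cy+.0195,.062],[-.055,cy-.0125,.062],[.055,cy-.0125,.062]],(0,255,255),True)
    L([[.011,cy+.0035,.0775],[-.011,cy+.0035,.0775],[-.011,cy-.0025,.0775],[.011,cy-.0025,.0775]],(255,128,0),True)
    cv2.imwrite(fn,im)
if __name__=='__main__':
    q=np.array(eval(sys.argv[1])); sf=sys.argv[2]
    overlay('top'+sf,q,245,190,130,98,6,f'pics/ovt{sf}{sys.argv[3]}.png'); overlay('scene'+sf,q,235,105,130,115,5,f'pics/ovs{sf}{sys.argv[3]}.png')
E
python3 ov.py "[ 0.5055,-0.0104,0.2602,1.6884,0.5978,0.0864]" 0 a
```

```text
(no output)
```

View pics/ovt0a.png

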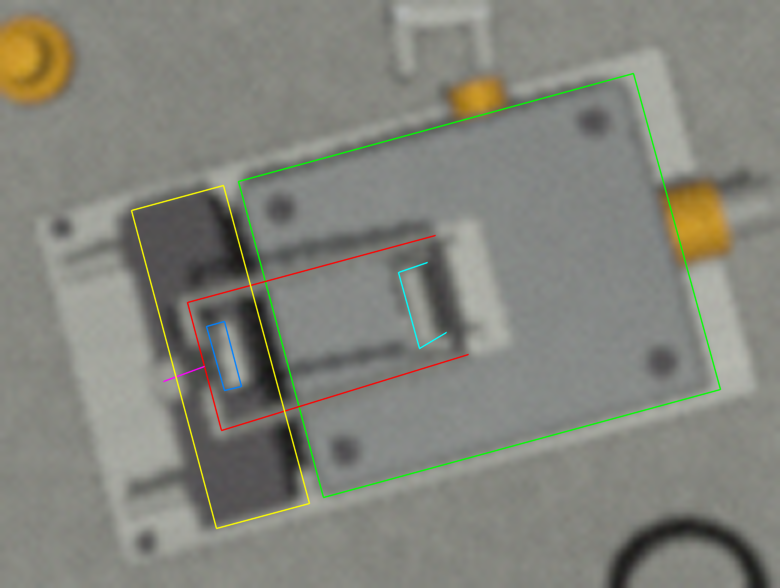

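View pics/ovs0a.png

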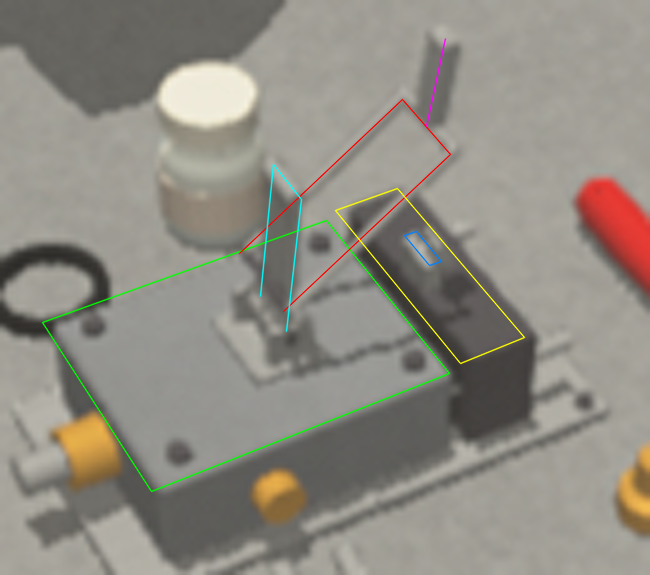

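```bash
sed -e "s/def a(c,P,px,w=1): .*/def a(c,P,px,w=1): r.append(((proj(c,P)+(q[6:8] if c is s else 0)-np.atleast_2d(px))*w).ravel())/" -e "s/\.5,\.087\],/.5,.087,0,0],/" -e "s/    if full/    a(t,H(q[:3],[[.055,q[5]-.0125,.062],[-.055,q[5]-.0125,.062]]),[[282,220.8],[296,273.5]],.7); r.append(q[6:8]*.4)\n    if full/" -e "s/cy+.02,/cy+.0195,/g" fit.py > fit2.py; python3 fit2.py
Q=$(python3 fit2.py | head -1); echo $Q
```

```text
[ 0.505  -0.0106  0.2593  1.678   0.6098  0.0863  1.3831  0.4283]
[-0.6  0.7 -0.1 -0.7  0.7  0.7 -0.5  0.7]
[ 0.8 -1.  -1.   0.4 -1.5 -0.5]
[ 0.2 -0.5  0.1 -0.6]
[-0.4  0.1 -0.6 -0.5]
[-0.5 -0.2]
[ 0.9 -0.2]
[ 0.3 -0.2]
[0.8 1. ]
[-1.7  0.7]
[0.1 0.7]
[ 0.4 -0.9  1.9  0.5]
[-0.  -0.2  0.1  0. ]
[0.6 0.2]
bar,tab [array([[ 0.5027, -0.0017,  0.092 ]]), array([[0.483 , 0.0724, 0.1455]]), array([[0.4815, 0.0781, 0.1789]]), array([[0.4812, 0.0795, 0.1869]])] (array([0.        , 0.00914364, 0.09198166]), array([0.        , 0.08579157, 0.14552925]), array([0.        , 0.09172107, 0.17894843]), array([0.        , 0.09312895, 0.18688337]))
[ 0.505 -0.0106 0.2593 1.678 0.6098 0.0863 1.3831 0.4283]
```

```bash
cat >> h.py <<'E'
P0=np.array([.505,-.0106,.2593])
def toolR(al,yaw=None):
    yaw=P0[2] if yaw is None else yaw
    z=np.array([0,np.sin(al),-np.cos(al)]);y=np.array([1,0,0.]);x=np.cross(y,z)
    return R.from_euler('z',yaw)*R.from_matrix(np.c_[x,y,z])
def rel(cur_p,cur_q,tp,tR):
    R0=R.from_quat(cur_q); return np.r_[R0.inv().apply(tp-cur_p),(R0.inv()*tR).as_rotvec()]
def tcp_for(grasp_w,tR,off=.019): return grasp_w+tR.apply([0,0,off])
E
python3 - <<'E'
from h import *
from workcell import sensors,bot
o=sensors.get_obs(); print(bot.grasp_offset)
tR=toolR(np.radians(30)); g=H(P0,bail(1.678,.6098)[2])[0]
tp=tcp_for(g,tR)-tR.apply([0,0,.07]); print(g,tp,tR.as_quat())
print(np.round(rel(o['eef_pos'],o['tool_rot'],tp,tR),4))
E
```

```text
0.0187
[0.48148223 0.07805527 0.17894865] [0.48802053 0.05340775 0.22311595] [ 0.58897559  0.76558504  0.15781553 -0.20513789]
[ 0.4642 -0.3395  0.008   0.3616  0.4345 -1.3556]
```

Emit:
apply_moves(plan=[0.464,-0.34,0.008,0.362,0.434,-1.356,0.464,-0.34,0.008,0.362,0.434,-1.356,0.464,-0.34,0.008,0.362,0.434,-1.356,0.464,-0.34,0.008,0.362,0.434,-1.356,0.464,-0.34,0.008,0.362,0.434,-1.356,0.464,-0.34,0.008,0.362,0.434,-1.356,0.464,-0.34,0.008,0.362,0.434,-1.356,0.464,-0.34,0.008,0.362,0.434,-1.356,0.464,-0.34,0.008,0.362,0.434,-1.356,0.464,-0.34,0.008,0.362,0.434,-1.356,0.464,-0.34,0.008,0.362,0.434,-1.356,0.464,-0.34,0.008,0.362,0.434,-1.356], grip=0.04)

```text
clock: 1.1
eef_pos: [0.4525, -0.0112, 0.2237]
tool_rot: [0.587, 0.767, 0.157, -0.206]
ft_force: [1.2, 0.0, -0.1]
grip_width: 0.04
```

```bash
cat > st.py <<'E'
from h import *
from workcell import sensors
import sys
o=sensors.get_obs()
def show(): print('t',round(o['clock'],2),'j',np.round(o['joint_pos'],2),'p',np.round(o['eef_pos'],4),'F',np.round(o['ft_force'],1),'w',round(o['grip_width'],4))
if __name__=='__main__':
    show()
    # args: alpha_deg, housing grasp x,y,z, back
    a=[float(v) for v in sys.argv[1:]]
    tR=toolR(np.radians(a[0])); tp=tcp_for(H(P0,[a[1:4]])[0],tR)-tR.apply([0,0,a[4]])
    print('rel',np.round(rel(o['eef_pos'],o['tool_rot'],tp,tR),4))
E
python3 st.py 30 0 .0917 .179 .07
```

```text
t 1.1 j [-0.31  0.36  0.03  1.55  0.43  0.93] p [ 0.4525 -0.0112  0.2237] F [ 1.2  0.  -0.1] w 0.04
rel [ 0.0457  0.0512  0.027  -0.0025 -0.      0.0045]
```

Emit:
apply_moves(plan=[0.046,0.051,0.027,-0.002,0,0.004,0.046,0.051,0.027,-0.002,0,0.004,0.046,0.051,0.027,-0.002,0,0.004,0.046,0.051,0.027,-0.002,0,0.004])

```text
clock: 1.43
eef_pos: [0.4873, 0.0532, 0.2231]
tool_rot: [0.589, 0.766, 0.157, -0.205]
ft_force: [-0.2, -0.3, -0.0]
grip_width: 0.0403
```

```bash
cat > snap.py <<'E'
from h import *
from workcell import optics
import sys
from st import show
sf=sys.argv[1]; show()
def crop(n,x0,y0,w,h,k):
    c=optics.camera(n); np.savez(f'pics/{n}{sf}.npz',**c)
    im=cv2.resize(c['pixels'][y0:y0+h,x0:x0+w,::-1],None,fx=k,fy=k,interpolation=cv2.INTER_CUBIC)
    for i in range(0,w,10): cv2.putText(im,str(x0+i),(i*k,8),0,.3,(0,255,255),1); cv2.line(im,(i*k,10),(i*k,14),(0,255,255),1)
    for i in range(0,h,10): cv2.putText(im,str(y0+i),(0,i*k+4),0,.3,(0,255,255),1)
    return im
a=crop('top',225,190,133,98,3) if len(sys.argv)<3 else None
b=crop('scene',235,50,133,180,3)
if a is None: cv2.imwrite(f'pics/s{sf}.png',b)
else:
    h=max(a.shape[0],b.shape[0]); o=np.zeros((h,a.shape[1]+b.shape[1],3),np.uint8); o[:a.shape[0],:a.shape[1]]=a;o[:b.shape[0],a.shape[1]:]=b
    cv2.imwrite(f'pics/s{sf}.png',o)
E
python3 snap.py 1; python3 st.py 30 0 .0917 .179 .07
```

```text
t 1.43 j [-0.17  0.38  0.07  1.49  0.47  1.08] p [0.4873 0.0532 0.2231] F [-0.2 -0.3 -0. ] w 0.0403
t 1.53 j [-0.18  0.38  0.07  1.49  0.47  1.08] p [0.4869 0.0514 0.2235] F [-0.   1.  -0.1] w 0.0401
rel [ 0.0013  0.0015  0.0011  0.0003  0.002  -0.0042]
```

View pics/s1.png

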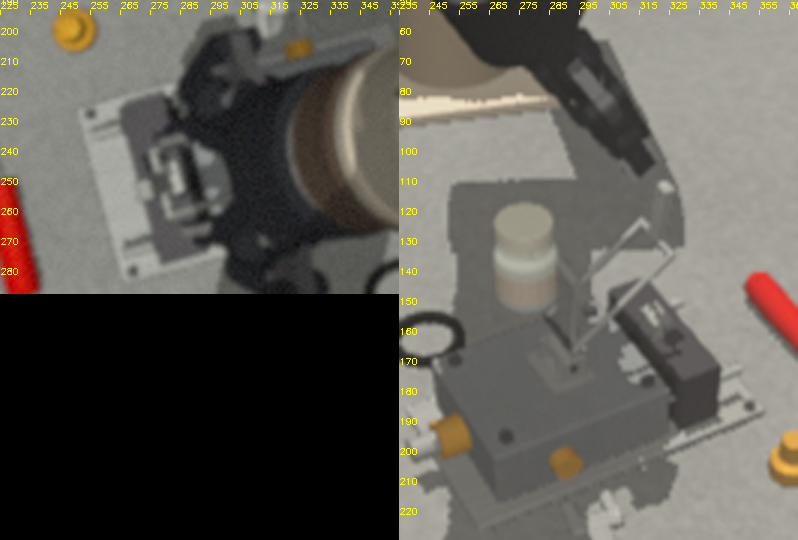

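```bash
python3 - <<'E'
from h import *
s=load('scene1');t=load('top1')
p=np.array([0.4869,0.0514,0.2235]);Rt=R.from_quat([0.589,0.766,0.157,-0.205])
for dx in(-.011,0,.011):
  for b in (0,.006): print(dx,b,proj(s,p+Rt.apply([dx,.02+.0145,-b])).round(1),proj(s,p+Rt.apply([dx,.02,-b])).round(1))
E
```

```text
-0.011 0 [[314.7 113.6]] [[310.9 109.4]]
-0.011 0.006 [[313.3 111.8]] [[309.5 107.6]]
0 0 [[319.2 109.7]] [[315.4 105.6]]
0 0.006 [[317.9 107.9]] [[314.  103.7]]
0.011 0 [[323.8 105.8]] [[319.9 101.7]]
0.011 0.006 [[322.5 103.9]] [[318.5  99.8]]
```

Emit:
apply_moves(plan=[0.0,0.0,0.03,0,0,0,0.001,0.001,0.055,0,0,0,0.001,0.001,0.07,0,0,0,0.001,0.001,0.07,0,0,0,0.001,0.001,0.07,0,0,0])

```text
clock: 1.95
eef_pos: [0.4787, 0.0855, 0.1635]
tool_rot: [0.591, 0.764, 0.157, -0.205]
ft_force: [0.0, -0.1, 0.0]
grip_width: 0.0403
```

```bash
python3 snap.py 2; python3 st.py 30 0 .0917 .179 0
```

```text
t 1.95 j [-0.12  0.39 -0.08  1.31  0.48  1.15] p [0.4787 0.0855 0.1635] F [ 0.  -0.1  0. ] w 0.0403
t 2.05 j [-0.12  0.39 -0.07  1.31  0.48  1.15] p [0.4802 0.0853 0.1647] F [ 0.4  0.4 -0.5] w 0.04
rel [ 0.0008 -0.0007  0.003   0.004   0.0027 -0.0046]
```

View pics/s2.png

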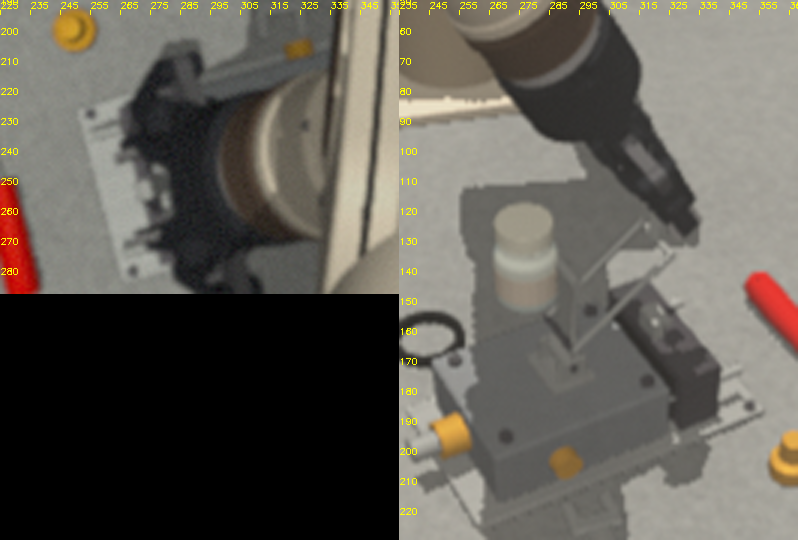

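Emit:
apply_moves(plan=[0.001,-0.001,0.003,0,0,0,0.001,-0.001,0.003,0,0,0,0.001,-0.001,0.003,0,0,0,0.001,-0.001,0.003,0,0,0], grip=0.02)

```text
clock: 2.38
eef_pos: [0.4782, 0.0884, 0.1619]
tool_rot: [0.591, 0.765, 0.158, -0.204]
ft_force: [0.2, 0.1, -0.6]
grip_width: 0.0197
```

```bash
python3 snap.py 3; python3 - <<'E'
from h import *
im=load('top3')['pixels'][200:290,235:325,::-1]
cv2.imwrite('pics/t3.png',cv2.convertScaleAbs(cv2.resize(im,None,fx=6,fy=6,interpolation=cv2.INTER_CUBIC),alpha=1.6))
E
```

```text
t 2.38 j [-0.11  0.39 -0.08  1.3   0.48  1.15] p [0.4782 0.0884 0.1619] F [ 0.2  0.1 -0.6] w 0.0197
```

View pics/t3.png

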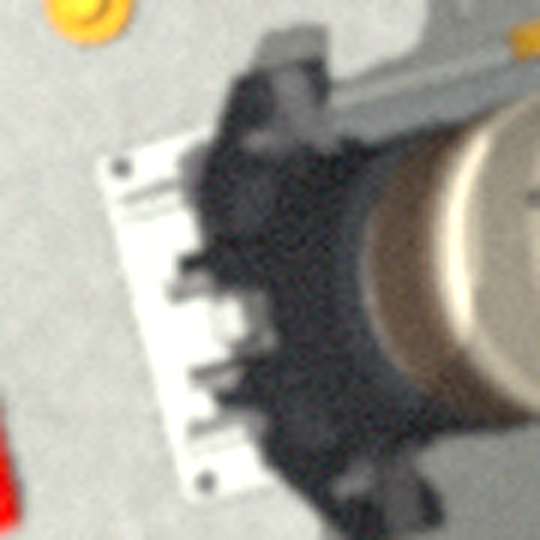

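Emit:
apply_moves(plan=[0,0.001,0,0,0,0,0,0.001,0,0,0,0,0,0.001,0,0,0,0], grip=0.0135)

```text
clock: 2.73
eef_pos: [0.4789, 0.0889, 0.1615]
tool_rot: [0.591, 0.765, 0.157, -0.204]
ft_force: [0.5, -1.2, 0.1]
grip_width: 0.0136
```

Emit:
apply_moves(plan=[0,0,0,0,0,0,0,0,0,0,0,0,0,0,0,0,0,0], grip=0.008)

```text
clock: 2.98
eef_pos: [0.4793, 0.089, 0.1617]
tool_rot: [0.591, 0.765, 0.158, -0.204]
ft_force: [1.8, 1.4, 0.2]
grip_width: 0.0108
```

```bash
python3 snap.py 4; python3 st.py 30 0 .0917 .179 0; python3 - <<'E'
from workcell import sensors
o=sensors.get_obs(); print(o['tool_rot'],o['ft_torque'])
E
```

```text
t 2.98 j [-0.11  0.39 -0.08  1.3   0.48  1.15] p [0.4793 0.089  0.1617] F [1.8 1.4 0.2] w 0.0108
t 3.08 j [-0.11  0.39 -0.08  1.3   0.48  1.15] p [0.4793 0.089  0.1617] F [1.8 0.5 0. ] w 0.0104
rel [-0.001  -0.0007 -0.0016  0.0024  0.002  -0.003 ]
[ 0.59053774  0.76471027  0.15783728 -0.20388914] [-0.30453325 -0.53671908 -0.16890786]
```

View pics/s4.png

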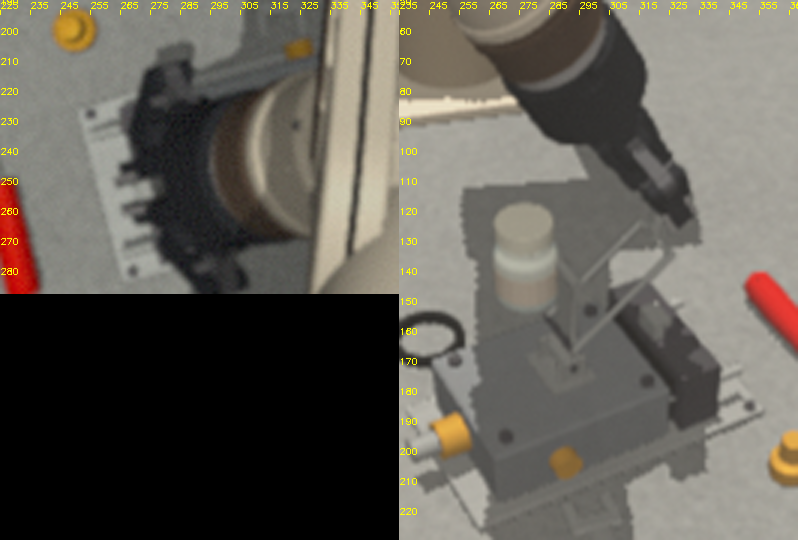

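Emit:
apply_moves(plan=[0,0,0,0,0,0,0,0,0,0,0,0], grip=0.0)

```text
clock: 3.25
eef_pos: [0.4792, 0.0889, 0.1617]
tool_rot: [0.591, 0.765, 0.158, -0.204]
ft_force: [1.5, 1.9, -0.6]
grip_width: 0.011
```

```bash
python3 - <<'E'
from workcell import sensors
import numpy as np
o=sensors.get_obs(); print(o['ft_force'],o['ft_torque'],o['grip_width'])
from h import *
# path: theta fixed 1.678, grasp at current eef
p=o['eef_pos'];Rc=R.from_quat(o['tool_rot'])
g=p-Rc.apply([0,0,.0187]); Ri=R.from_euler('z',-P0[2])
gh=Ri.apply(g-[P0[0],P0[1],0]); print('grasp housing',gh, 'tabpt',bail(1.678,.6098)[2])
E
```

```text
[ 1.47649602  1.94553007 -0.57586984] [-0.31564449 -0.61516631 -0.23535483] 0.010995892421790065
grasp housing [0.00057604 0.09350385 0.17789825] tabpt [0.         0.09172155 0.17894865]
```

```bash
cat > arc.py <<'E'
from h import *
from workcell import sensors
import sys
o=sensors.get_obs()
Ri=R.from_euler('z',-P0[2]); Rc=Ri*R.from_quat(o['tool_rot'])
ph=Ri.apply(o['eef_pos']-[P0[0],P0[1],0])
print('tcp_h',ph.round(4),'alpha',np.degrees(np.arctan2(Rc.as_matrix()[1,2],-Rc.as_matrix()[2,2])).round(2),'F_h',Ri.apply(o['ft_force']).round(2))
py,pz=float(sys.argv[1]),float(sys.argv[2]); pin=np.array([ph[0],py,pz])
for d in eval(sys.argv[3]):
    Q=R.from_rotvec([-d,0,0]); T=Q.apply(ph-pin)+pin
    print(d,np.r_[Rc.inv().apply(T-ph),(Rc.inv()*Q*Rc).as_rotvec()].round(4), T.round(4))
E
python3 arc.py .0091 .092 "[.1,.2,.3,.4,.5,.6,.7,.8]"
```

```text
tcp_h [0.0006 0.1028 0.1617] alpha 29.89 F_h [ 1.93  1.5  -0.58]
0.1 [ 0.0008 -0.      0.0116 -0.0003 -0.1    -0.0002] [0.0006 0.1093 0.152 ]
0.2 [ 4.00e-04 -1.00e-04  2.33e-02 -6.00e-04 -2.00e-01 -5.00e-04] [0.0006 0.1148 0.1417]
0.3 [-1.10e-03 -1.00e-04  3.49e-02 -9.00e-04 -3.00e-01 -7.00e-04] [0.0006 0.1192 0.1309]
0.4 [-3.80e-03 -1.00e-04  4.62e-02 -1.30e-03 -4.00e-01 -9.00e-04] [0.0006 0.1226 0.1197]
0.5 [-7.60e-03 -1.00e-04  5.73e-02 -1.60e-03 -5.00e-01 -1.20e-03] [0.0006 0.1248 0.1082]
0.6 [-1.25e-02 -1.00e-04  6.79e-02 -1.90e-03 -6.00e-01 -1.40e-03] [0.0006 0.1258 0.0966]
0.7 [-1.84e-02 -1.00e-04  7.79e-02 -2.20e-03 -7.00e-01 -1.60e-03] [0.0006 0.1257 0.0849]
0.8 [-2.53e-02 -1.00e-04  8.74e-02 -2.50e-03 -8.00e-01 -1.90e-03] [0.0006 0.1244 0.0733]
```

Emit:
apply_moves(plan=[0.0005,0,0.0058,0,-0.05,0,0.0008,0,0.0116,0,-0.1,0,0.0006,0,0.0175,0,-0.15,0,0.0004,0,0.0233,0,-0.2,0,-0.0003,0,0.0291,0,-0.25,0,-0.0011,0,0.0349,0,-0.3,0,-0.0025,0,0.0405,0,-0.35,0,-0.0038,0,0.0462,0,-0.4,0,-0.0038,0,0.0462,0,-0.4,0])

```text
clock: 4.0
eef_pos: [0.474, 0.1085, 0.1194]
tool_rot: [0.609, 0.791, 0.036, -0.047]
ft_force: [2.6, -2.0, -0.2]
grip_width: 0.0105
```

```bash
python3 snap.py 5; python3 arc.py .0091 .092 "[.05,.1,.15,.2,.25,.3,.35,.4,.43]"
```

```text
t 4.0 j [ 0.15  0.3  -0.22  1.06  0.12  1.46] p [0.474  0.1085 0.1194] F [ 2.6 -2.  -0.2] w 0.0105
tcp_h [0.0007 0.1229 0.12  ] alpha 7.0 F_h [1.82 0.15 0.17]
0.05 [ 0.0006 -0.      0.0058 -0.0001 -0.05   -0.    ] [0.0007 0.1241 0.1143]
0.1 [ 0.0008 -0.      0.0117 -0.0003 -0.1    -0.0001] [0.0007 0.1251 0.1085]
0.15 [ 8.00e-04 -0.00e+00  1.75e-02 -4.00e-04 -1.50e-01 -1.00e-04] [0.0007 0.1258 0.1027]
0.2 [ 0.0004 -0.      0.0234 -0.0006 -0.2    -0.0002] [0.0007 0.1261 0.0968]
0.25 [-2.00e-04 -0.00e+00  2.92e-02 -7.00e-04 -2.50e-01 -2.00e-04] [0.0007 0.1262 0.091 ]
0.3 [-1.1e-03 -0.0e+00  3.5e-02 -8.0e-04 -3.0e-01 -2.0e-04] [0.0007 0.126  0.0851]
0.35 [-2.30e-03 -0.00e+00  4.07e-02 -1.00e-03 -3.50e-01 -3.00e-04] [0.0007 0.1256 0.0793]
0.4 [-3.80e-03 -0.00e+00  4.64e-02 -1.10e-03 -4.00e-01 -3.00e-04] [0.0007 0.1248 0.0735]
0.43 [-4.80e-03 -0.00e+00  4.98e-02 -1.20e-03 -4.30e-01 -3.00e-04] [0.0007 0.1242 0.07  ]
```

View pics/s5.png

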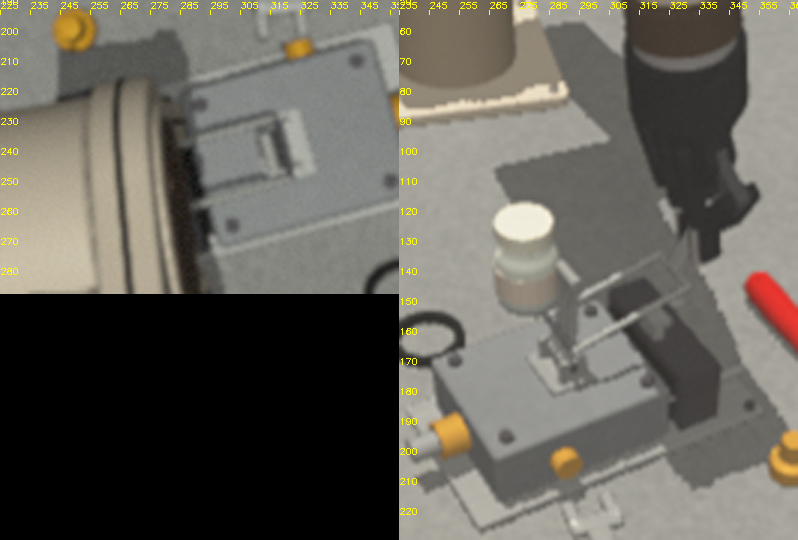

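Emit:
apply_moves(plan=[0.0006,0,0.0058,0,-0.05,0,0.0008,0,0.0117,0,-0.1,0,0.0008,0,0.0175,0,-0.15,0,0.0004,0,0.0234,0,-0.2,0,-0.0002,0,0.0292,0,-0.25,0,-0.0011,0,0.035,0,-0.3,0,-0.0023,0,0.0407,0,-0.35,0,-0.0038,0,0.0464,0,-0.4,0,-0.0038,0,0.0464,0,-0.4,0])

```text
clock: 4.85
eef_pos: [0.4736, 0.1101, 0.0726]
tool_rot: [0.605, 0.784, -0.086, 0.11]
ft_force: [1.8, 0.8, 3.7]
grip_width: 0.0109
```

```bash
python3 snap.py 6; python3 arc.py .0091 .092 "[.015,.03,.045,.06,.075,.09,.1,.11,.12]"
```

```text
t 4.85 j [ 0.4   0.38 -0.28  0.95 -0.28  1.72] p [0.4736 0.1101 0.0726] F [1.8 0.8 3.7] w 0.0109
tcp_h [0.0008 0.1247 0.0734] alpha -15.83 F_h [2.   1.96 2.64]
0.015 [ 0.0002  0.      0.0017 -0.0001 -0.015   0.    ] [0.0008 0.1244 0.0717]
0.03 [ 0.0004  0.      0.0035 -0.0001 -0.03    0.    ] [0.0008 0.1241 0.07  ]
0.045 [ 0.0005  0.      0.0052 -0.0002 -0.045   0.0001] [0.0008 0.1237 0.0682]
0.06 [ 0.0006  0.      0.007  -0.0002 -0.06    0.0001] [0.0008 0.1234 0.0665]
0.075 [ 0.0007  0.      0.0088 -0.0003 -0.075   0.0001] [0.0008 0.123  0.0648]
0.09 [ 0.0008  0.      0.0105 -0.0003 -0.09    0.0001] [0.0008 0.1226 0.0631]
0.1 [ 0.0008  0.      0.0117 -0.0003 -0.1     0.0001] [0.0008 0.1223 0.062 ]
0.11 [ 0.0008  0.      0.0128 -0.0004 -0.11    0.0002] [0.0008 0.122  0.0608]
0.12 [ 0.0008  0.      0.014  -0.0004 -0.12    0.0002] [0.0008 0.1216 0.0597]
```

View pics/s6.png

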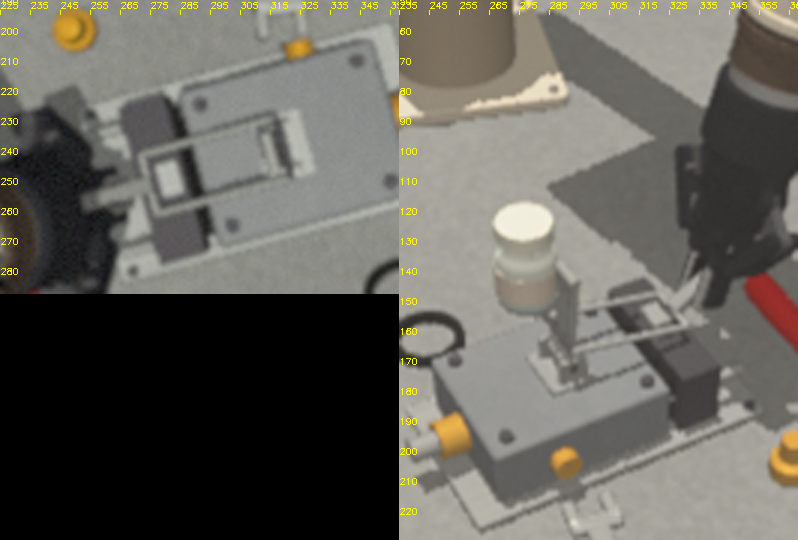

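Emit:
apply_moves(plan=[0.0002,0,0.0017,0,-0.015,0,0.0004,0,0.0035,0,-0.03,0,0.0005,0,0.0052,0,-0.045,0,0.0006,0,0.007,0,-0.06,0,0.0006,0,0.007,0,-0.06,0])

```text
clock: 5.37
eef_pos: [0.474, 0.1086, 0.066]
tool_rot: [0.602, 0.78, -0.103, 0.134]
ft_force: [1.8, 4.2, 2.5]
grip_width: 0.0112
```

```bash
python3 arc.py .0091 .092 "[.01,.02,.03,.04,.05,.06]"
```

```text
tcp_h [0.0006 0.1231 0.066 ] alpha -19.47 F_h [2.79 3.59 2.53]
0.01 [ 0.0001  0.      0.0012 -0.     -0.01    0.    ] [0.0006 0.1229 0.0648]
0.02 [ 0.0002  0.      0.0023 -0.0001 -0.02    0.    ] [0.0006 0.1226 0.0637]
0.03 [ 0.0004  0.      0.0035 -0.0001 -0.03    0.    ] [0.0006 0.1223 0.0626]
0.04 [ 0.0004  0.      0.0047 -0.0001 -0.04    0.    ] [0.0006 0.122  0.0614]
0.05 [ 0.0005  0.      0.0058 -0.0002 -0.05    0.0001] [0.0006 0.1217 0.0603]
0.06 [ 0.0006  0.      0.007  -0.0002 -0.06    0.0001] [0.0006 0.1214 0.0592]
```

Emit:
apply_moves(plan=[0.0001,0,0.0012,0,-0.01,0,0.0002,0,0.0023,0,-0.02,0,0.0002,0,0.0023,0,-0.02,0])

```text
clock: 5.62
eef_pos: [0.4741, 0.108, 0.0638]
tool_rot: [0.601, 0.779, -0.109, 0.141]
ft_force: [2.6, 3.9, 3.1]
grip_width: 0.011
```

Emit:
apply_moves(plan=[0.0001,0,0.0012,0,-0.01,0,0.0001,0,0.0012,0,-0.01,0,0.0001,0,0.0012,0,-0.01,0])

```text
clock: 5.87
eef_pos: [0.4742, 0.1076, 0.0628]
tool_rot: [0.601, 0.778, -0.112, 0.145]
ft_force: [2.0, 4.7, 1.8]
grip_width: 0.0108
```

```bash
python3 snap.py 7;python3 arc.py .0091 .092 "[.01,.02,.03]"
```

```text
t 5.87 j [ 0.45  0.41 -0.29  0.94 -0.36  1.77] p [0.4742 0.1076 0.0628] F [2.  4.7 1.8] w 0.0108
tcp_h [0.0005 0.1222 0.0629] alpha -21.11 F_h [3.01 3.7  2.48]
0.01 [ 0.0001  0.      0.0012 -0.     -0.01    0.    ] [0.0005 0.1219 0.0618]
0.02 [ 0.0002  0.      0.0023 -0.0001 -0.02    0.    ] [0.0005 0.1216 0.0606]
0.03 [ 0.0004  0.      0.0035 -0.0001 -0.03    0.    ] [0.0005 0.1213 0.0595]
```

View pics/s7.png

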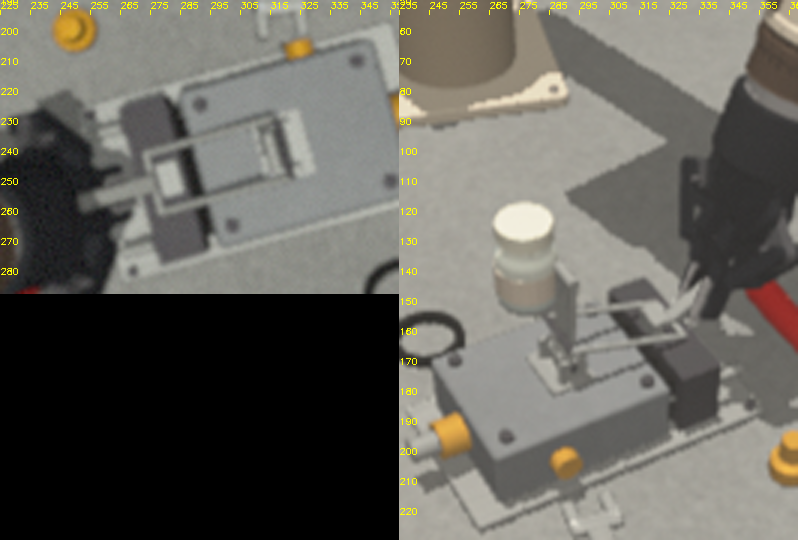

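Emit:
apply_moves(plan=[0.0001,0,0.0012,0,-0.01,0,0.0001,0,0.0012,0,-0.01,0,0.0001,0,0.0012,0,-0.01,0])

```text
clock: 6.22
eef_pos: [0.4743, 0.1073, 0.0617]
tool_rot: [0.6, 0.777, -0.115, 0.149]
ft_force: [2.3, 4.9, 2.6]
grip_width: 0.0105
```

Emit:
apply_moves(plan=[0.0001,0,0.0012,0,-0.01,0,0.0001,0,0.0012,0,-0.01,0,0.0001,0,0.0012,0,-0.01,0])

```text
clock: 6.47
eef_pos: [0.4744, 0.1069, 0.0606]
tool_rot: [0.6, 0.776, -0.118, 0.153]
ft_force: [2.2, 3.6, 2.4]
grip_width: 0.0109
```

```bash
python3 arc.py .0091 .092 "[.01,.02,.03]"
```

```text
tcp_h [0.0005 0.1214 0.0606] alpha -22.28 F_h [3.07 2.96 2.37]
0.01 [ 0.0001  0.      0.0012 -0.     -0.01    0.    ] [0.0005 0.1211 0.0594]
0.02 [ 0.0002  0.      0.0023 -0.0001 -0.02    0.    ] [0.0005 0.1208 0.0583]
0.03 [ 0.0004  0.      0.0035 -0.0001 -0.03    0.    ] [0.0005 0.1204 0.0572]
```

Emit:
apply_moves(plan=[0.0001,0,0.0008,0,-0.007,0,0.0001,0,0.0008,0,-0.007,0,0.0001,0,0.0008,0,-0.007,0])

```text
clock: 6.72
eef_pos: [0.4745, 0.1068, 0.0602]
tool_rot: [0.599, 0.776, -0.12, 0.156]
ft_force: [2.1, 4.8, 4.4]
grip_width: 0.0107
```

Emit:
apply_moves(plan=[0.0001,0,0.0008,0,-0.007,0,0.0001,0,0.0008,0,-0.007,0,0.0001,0,0.0008,0,-0.007,0])

```text
clock: 6.97
eef_pos: [0.4746, 0.1066, 0.0601]
tool_rot: [0.599, 0.775, -0.122, 0.159]
ft_force: [-0.6, 4.4, 9.3]
grip_width: 0.011
```

```bash
python3 snap.py 8; python3 arc.py .0091 .092 "[.01]"; python3 - <<'E'
from h import *
for n,(x0,y0,w,h) in dict(top=(240,200,100,75),scene=(280,120,80,75)).items():
    im=load(n+'8')['pixels'][y0:y0+h,x0:x0+w,::-1]
    im=cv2.resize(im,None,fx=8,fy=8,interpolation=cv2.INTER_CUBIC)
    for i in range(0,w,10): cv2.putText(im,str(x0+i),(i*8,8),0,.3,(0,255,255),1)
    for i in range(0,h,10): cv2.putText(im,str(y0+i),(0,i*8+4),0,.3,(0,255,255),1)
    cv2.imwrite(f'pics/{n}8z.png',im)
E
```

```text
t 6.97 j [ 0.46  0.43 -0.29  0.95 -0.39  1.8 ] p [0.4746 0.1066 0.0601] F [-0.6  4.4  9.3] w 0.011
tcp_h [0.0007 0.121  0.0601] alpha -23.09 F_h [ 1.69  4.65 10.38]
0.01 [ 0.0001  0.      0.0012 -0.     -0.01    0.    ] [0.0007 0.1207 0.0589]
```

View pics/top8z.png

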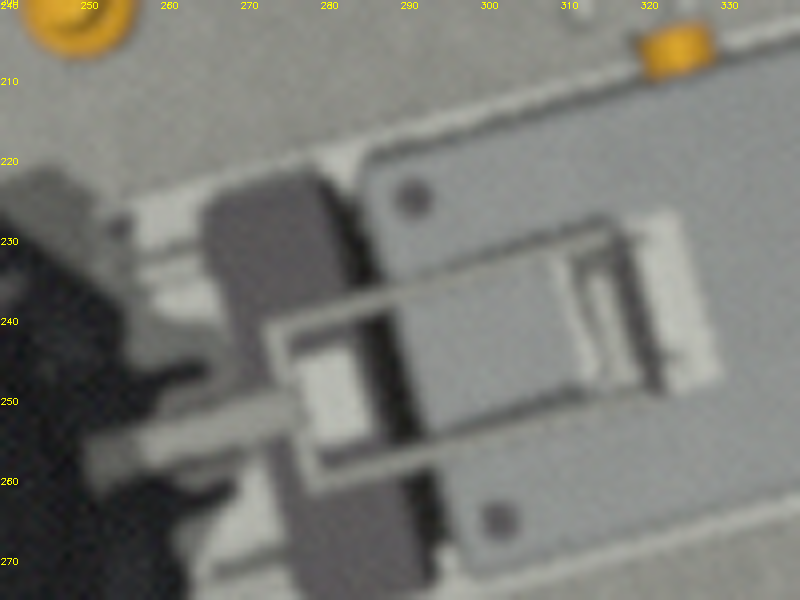

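View pics/scene8z.png

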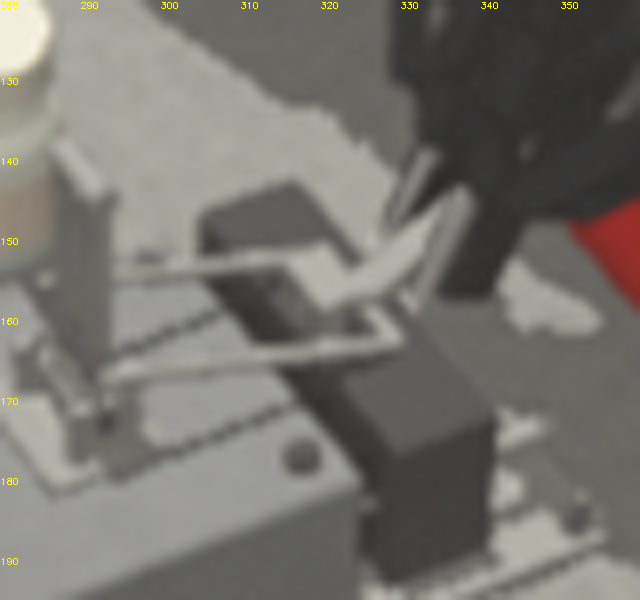

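```bash
cat > draw.py <<'E'
from h import *
from workcell import sensors
import sys
o=sensors.get_obs()
Ri=R.from_euler('z',-P0[2]); Rc=Ri*R.from_quat(o['tool_rot'])
ph=Ri.apply(o['eef_pos']-[P0[0],P0[1],0])
al=np.arctan2(Rc.as_matrix()[1,2],-Rc.as_matrix()[2,2]); d=np.radians(29.89)-al
bar=ph+R.from_rotvec([-d,0,0]).apply([0,-.017,-.0162]); bar[0]=ph[0]
print('tcp_h',ph.round(4),'al',np.degrees(al).round(2),'bar est',bar.round(4),'F_h',Ri.apply(o['ft_force']).round(2),Ri.apply(o['ft_torque']).round(2))
if len(sys.argv)>1:
  y0=float(sys.argv[1]); up=float(sys.argv[2]); th0,f0=solve_seat(y0,.0645)
  for k in eval(sys.argv[3]):
    th,f=solve_seat(y0-k,.0645); Q=R.from_rotvec([f-f0,0,0])
    T=bar+[0,-k,up]+Q.apply(ph-bar)
    print(k,np.r_[Rc.inv().apply(T-ph),(Rc.inv()*Q*Rc).as_rotvec()].round(4),'th,f',np.round([th,f],3))
E
python3 draw.py .0975 .0007 "[0,.001,.002,.003,.004,.005,.006,.007,.008,.009,.01,.011,.012]"
```

```text
tcp_h [0.0007 0.121  0.0601] al -23.09 bar est [0.0007 0.0979 0.0639] F_h [ 1.69  4.65 10.38] [ 0.32 -0.3   0.32]
0 [-0.0003  0.     -0.0006  0.      0.      0.    ] th,f [ 1.626 -0.298]
0.001 [-0.0012  0.     -0.0003  0.      0.0014 -0.    ] th,f [ 1.574 -0.296]
0.002 [-0.0021  0.      0.0001  0.      0.0035 -0.    ] th,f [ 1.52  -0.294]
0.003 [-0.0031  0.      0.0004  0.      0.0063 -0.    ] th,f [ 1.465 -0.291]
0.004 [-0.004   0.      0.0007  0.      0.0098 -0.    ] th,f [ 1.408 -0.288]
0.005 [-0.005   0.      0.001   0.0001  0.0143 -0.    ] th,f [ 1.349 -0.283]
0.006 [-0.0059  0.      0.0013  0.0001  0.0197 -0.    ] th,f [ 1.287 -0.278]
0.007 [-0.0069  0.      0.0015  0.0001  0.0262 -0.    ] th,f [ 1.221 -0.271]
0.008 [-0.0078  0.      0.0017  0.0001  0.0341 -0.    ] th,f [ 1.152 -0.263]
0.009 [-0.0088  0.      0.0019  0.0002  0.0435 -0.    ] th,f [ 1.077 -0.254]
0.01 [-0.0098  0.      0.002   0.0002  0.0548 -0.    ] th,f [ 0.996 -0.243]
0.011 [-0.0108  0.      0.0021  0.0003  0.0687 -0.    ] th,f [ 0.905 -0.229]
0.012 [-0.0119  0.      0.0021  0.0003  0.0863 -0.0001] th,f [ 0.8   -0.211]
```

Emit:
apply_moves(plan=[-0.0005,0,-0.0009,0,0,0,-0.0014,0,-0.0006,0,0.0014,0,-0.0023,0,-0.0002,0,0.0035,0,-0.0033,0,0.0001,0,0.0063,0,-0.0042,0,0.0004,0,0.0098,0,-0.0042,0,0.0004,0,0.0098,0])

```text
clock: 7.57
eef_pos: [0.4753, 0.1037, 0.0604]
tool_rot: [0.6, 0.776, -0.118, 0.154]
ft_force: [1.1, 7.7, 5.1]
grip_width: 0.0107
```

```bash
python3 draw.py .0935 0 "[0.001,.002,.003,.004,.005]"
```

```text
tcp_h [0.0006 0.1181 0.0604] al -22.35 bar est [0.0006 0.0948 0.0639] F_h [3.06 7.12 5.1 ] [ 1.13 -0.66  0.49]
0.001 [-0.0009  0.      0.0003  0.      0.0044 -0.    ] th,f [ 1.349 -0.283]
0.002 [-0.0019  0.      0.0005  0.      0.0099 -0.    ] th,f [ 1.287 -0.278]
0.003 [-0.0029  0.      0.0008  0.0001  0.0164 -0.    ] th,f [ 1.221 -0.271]
0.004 [-0.0038  0.      0.001   0.0001  0.0242 -0.    ] th,f [ 1.152 -0.263]
0.005 [-0.0048  0.      0.0011  0.0001  0.0336 -0.    ] th,f [ 1.077 -0.254]
```

Emit:
apply_moves(plan=[-0.0009,0,0.0003,0,0.0044,0,-0.0019,0,0.0005,0,0.0099,0,-0.0029,0,0.0008,0,0.0164,0,-0.0029,0,0.0008,0,0.0164,0])

```text
clock: 7.9
eef_pos: [0.4761, 0.1008, 0.0607]
tool_rot: [0.601, 0.778, -0.113, 0.147]
ft_force: [0.7, 8.5, 3.6]
grip_width: 0.0106
```

```bash
python3 snap.py 9; python3 draw.py .0915 0 "[0.001,.002,.003,.004,.005]"; python3 - <<'E'
from h import *
for n,(x0,y0,w,h) in dict(top=(240,200,100,75),scene=(280,120,80,75)).items():
    im=load(n+'9')['pixels'][y0:y0+h,x0:x0+w,::-1]
    im=cv2.resize(im,None,fx=8,fy=8,interpolation=cv2.INTER_CUBIC)
    cv2.imwrite(f'pics/{n}9z.png',im)
E
```

```text
t 7.9 j [ 0.43  0.41 -0.29  0.93 -0.37  1.76] p [0.4761 0.1008 0.0607] F [0.7 8.5 3.6] w 0.0106
tcp_h [0.0006 0.1151 0.0607] al -21.42 bar est [0.0006 0.0918 0.0639] F_h [2.76 6.96 5.47] [ 1.14 -0.66  0.34]
0.001 [-0.001   0.      0.0002  0.      0.0065 -0.    ] th,f [ 1.221 -0.271]
0.002 [-0.0019  0.      0.0004  0.      0.0144 -0.    ] th,f [ 1.152 -0.263]
0.003 [-0.0029  0.      0.0006  0.0001  0.0237 -0.    ] th,f [ 1.077 -0.254]
0.004 [-0.0039  0.      0.0007  0.0001  0.0351 -0.    ] th,f [ 0.996 -0.243]
0.005 [-0.005   0.      0.0007  0.0002  0.049  -0.    ] th,f [ 0.905 -0.229]
```

View pics/top9z.png

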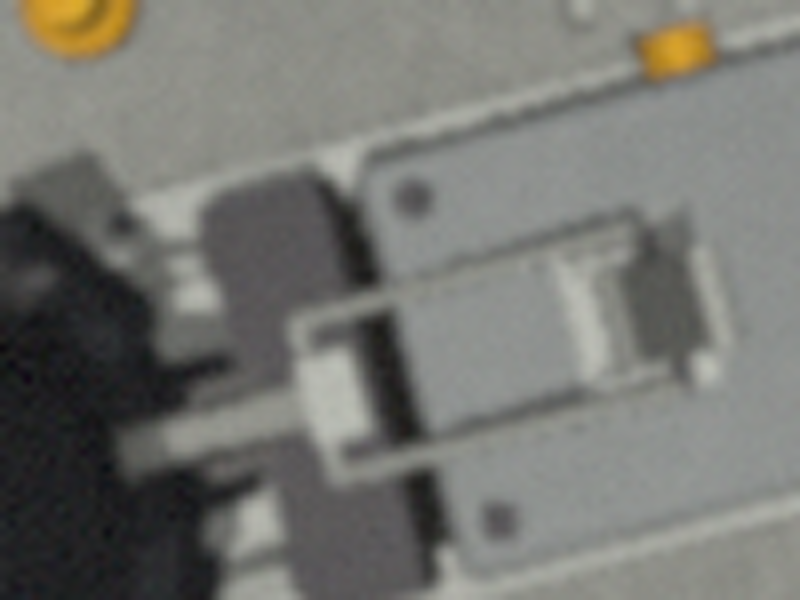

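View pics/scene9z.png

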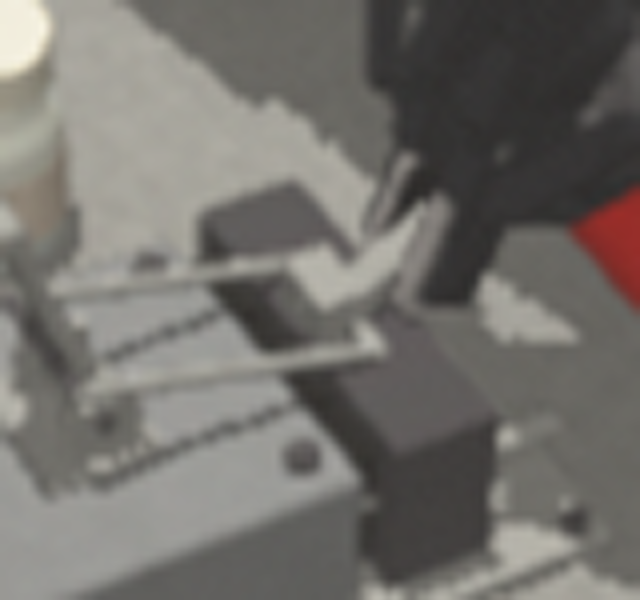

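Emit:
apply_moves(plan=[-0.001,0,0.0002,0,0.0065,0,-0.0019,0,0.0004,0,0.0144,0,-0.0019,0,0.0004,0,0.0144,0])

```text
clock: 8.25
eef_pos: [0.4766, 0.0993, 0.0611]
tool_rot: [0.601, 0.779, -0.109, 0.141]
ft_force: [1.3, 9.0, 5.3]
grip_width: 0.0108
```

```bash
python3 draw.py .0895 0 "[0.0005,0.001,.002,.003,.004]"
```

```text
tcp_h [0.0007 0.1135 0.0611] al -20.52 bar est [0.0007 0.0902 0.0639] F_h [3.57 8.37 5.29] [ 1.31 -0.63  0.39]
0.0005 [-0.0005  0.      0.0001  0.      0.0045 -0.    ] th,f [ 1.115 -0.259]
0.001 [-0.001   0.      0.0001  0.      0.0094 -0.    ] th,f [ 1.077 -0.254]
0.002 [-0.002   0.      0.0002  0.0001  0.0207 -0.    ] th,f [ 0.996 -0.243]
0.003 [-0.003   0.      0.0003  0.0001  0.0346 -0.    ] th,f [ 0.905 -0.229]
0.004 [-0.0041  0.      0.0002  0.0002  0.0522 -0.    ] th,f [ 0.8   -0.211]
```

Emit:
apply_moves(plan=[-0.0005,0,0.0001,0,0.0045,0,-0.001,0,0.0001,0,0.0094,0,-0.001,0,0.0001,0,0.0094,0])

```text
clock: 8.5
eef_pos: [0.4768, 0.0986, 0.0614]
tool_rot: [0.602, 0.78, -0.106, 0.137]
ft_force: [0.2, 9.1, 5.7]
grip_width: 0.0106
```

```bash
python3 draw.py .0885 0 "[0.0005,0.001,.002,.003]"
```

```text
tcp_h [0.0007 0.1128 0.0614] al -19.97 bar est [0.0007 0.0895 0.0639] F_h [2.58 8.77 5.72] [ 1.41 -0.59  0.34]
0.0005 [-0.0005  0.      0.      0.      0.0054 -0.    ] th,f [ 1.038 -0.249]
0.001 [-0.001   0.      0.0001  0.      0.0113 -0.    ] th,f [ 0.996 -0.243]
0.002 [-0.002   0.      0.0001  0.0001  0.0253 -0.    ] th,f [ 0.905 -0.229]
0.003 [-0.0031  0.      0.0001  0.0001  0.0428 -0.    ] th,f [ 0.8   -0.211]
```

Emit:
apply_moves(plan=[-0.0005,0,0,0,0.005,0,-0.001,0,0,0,0.01,0,-0.001,0,0,0,0.01,0])

```text
clock: 8.75
eef_pos: [0.4768, 0.0984, 0.0616]
tool_rot: [0.602, 0.78, -0.102, 0.133]
ft_force: [-0.8, 11.3, 5.0]
grip_width: 0.0107
```

```bash
python3 draw.py; python3 snap.py 10;  python3 - <<'E'
from h import *
for n,(x0,y0,w,h) in dict(top=(240,200,100,75),scene=(280,120,80,75)).items():
    im=load(n+'10')['pixels'][y0:y0+h,x0:x0+w,::-1]
    im=cv2.resize(im,None,fx=8,fy=8,interpolation=cv2.INTER_CUBIC)
    cv2.imwrite(f'pics/{n}10z.png',im)
E
```

```text
tcp_h [0.0007 0.1125 0.0616] al -19.31 bar est [0.0007 0.0892 0.0638] F_h [ 2.17 11.16  5.  ] [ 1.71 -0.56  0.32]
t 8.75 j [ 0.41  0.4  -0.3   0.92 -0.33  1.73] p [0.4768 0.0984 0.0616] F [-0.8 11.3  5. ] w 0.0107
```

View pics/top10z.png

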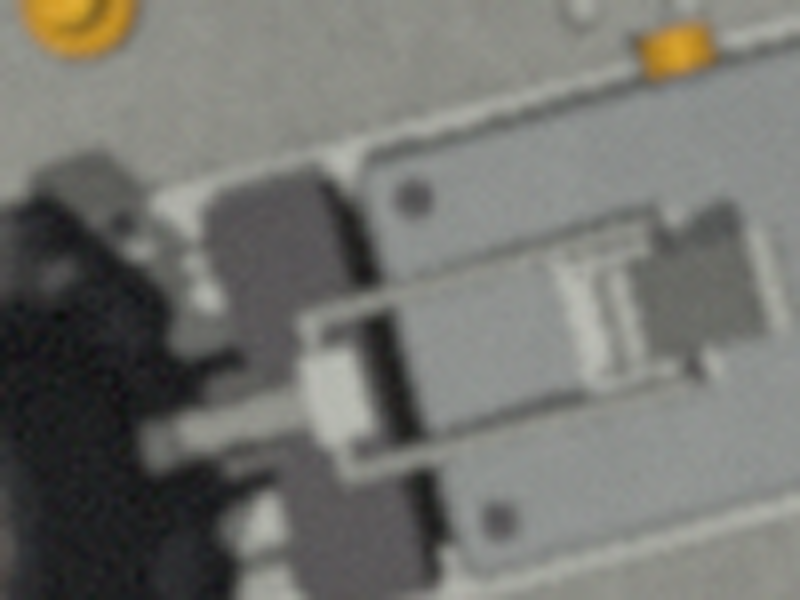

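View pics/scene10z.png

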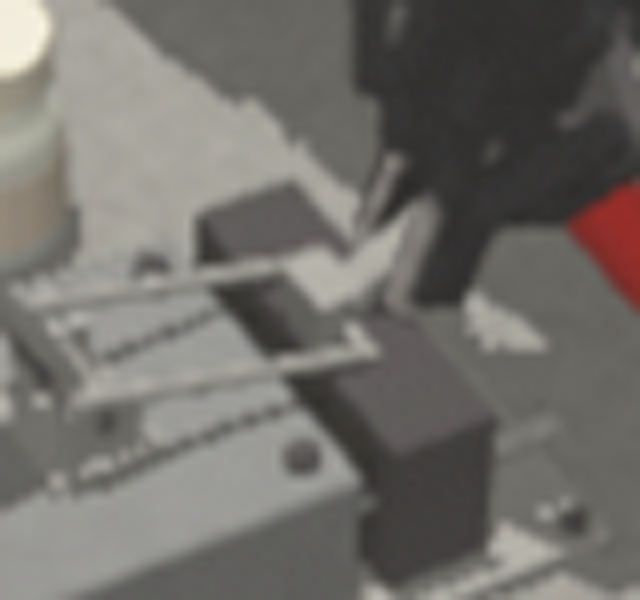

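Emit:
apply_moves(plan=[-0.0003,0,0,0,0.003,0,-0.0006,0,0,0,0.006,0,-0.0006,0,0,0,0.006,0])

```text
clock: 9.1
eef_pos: [0.4769, 0.0982, 0.0616]
tool_rot: [0.602, 0.781, -0.1, 0.13]
ft_force: [-0.5, 12.9, 5.1]
grip_width: 0.0107
```

```bash
python3 draw.py
```

```text
tcp_h [0.0007 0.1124 0.0616] al -18.92 bar est [0.0007 0.089  0.0637] F_h [ 2.77 12.57  5.14] [ 1.9  -0.55  0.31]
```

```bash
python3 - <<'E'
from h import *
t=load('top10');s=load('scene10')
for th in (1.15,1.05,.95,.85,.8): 
    u,n,pin=lev(th); print(th,proj(t,H(P0,PV+.07*u+.0045*n)).round(1),proj(s,H(P0,PV+.07*u+.0045*n)).round(1)+[1.4,.4], 'bar y',(pin[1]+(.0935**2-(pin[2]-.0645)**2)**.5).round(4))
im=s['pixels'][90:190,240:340,::-1]
cv2.imwrite('pics/scene10y.png',cv2.resize(im,None,fx=6,fy=6,interpolation=cv2.INTER_CUBIC))
E
```

```text
1.15 [[332.5 236.1]] [[276.6 148.2]] bar y 0.0895
1.05 [[335.8 235.1]] [[273.8 150.3]] bar y 0.0882
0.95 [[339.  234.2]] [[271.1 152.5]] bar y 0.087
0.85 [[341.9 233.4]] [[268.5 155. ]] bar y 0.086
0.8 [[343.2 233. ]] [[267.4 156.2]] bar y 0.0855
```

View pics/scene10y.png

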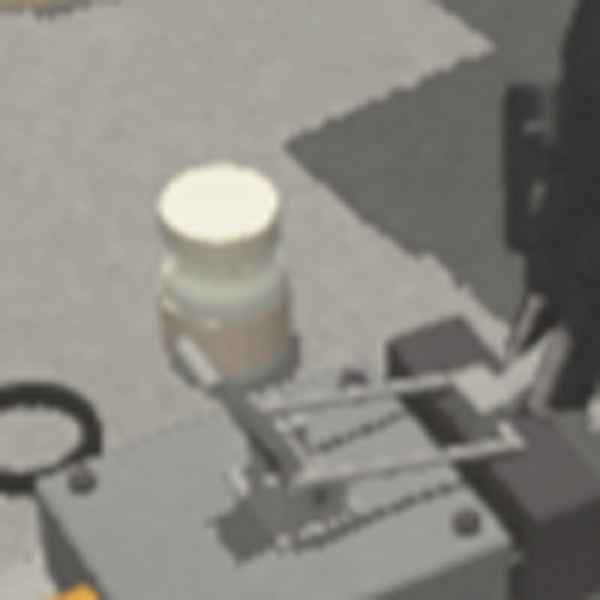

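Emit:
apply_moves(plan=[-0.0003,0,0,0,0.002,0,-0.0006,0,0,0,0.004,0,-0.0006,0,0,0,0.004,0])

```text
clock: 9.35
eef_pos: [0.4769, 0.0981, 0.0617]
tool_rot: [0.603, 0.781, -0.099, 0.128]
ft_force: [-1.4, 14.9, 5.2]
grip_width: 0.0105
```

```bash
python3 draw.py
```

```text
tcp_h [0.0007 0.1123 0.0617] al -18.65 bar est [0.0007 0.0889 0.0637] F_h [ 2.49 14.78  5.21] [ 2.09 -0.6   0.28]
```

Emit:
apply_moves(plan=[-0.0003,0,0,0,0.002,0,-0.0006,0,0,0,0.004,0,-0.0006,0,0,0,0.004,0])

```text
clock: 9.6
eef_pos: [0.4768, 0.098, 0.0617]
tool_rot: [0.603, 0.782, -0.097, 0.126]
ft_force: [-2.3, 15.5, 3.9]
grip_width: 0.0107
```

```bash
python3 draw.py
```

```text
tcp_h [0.0006 0.1122 0.0617] al -18.35 bar est [0.0006 0.0888 0.0636] F_h [ 1.73 15.56  3.86] [ 2.49 -0.5   0.36]
```

Emit:
apply_moves(plan=[0.0005,0,0,0,0,0,0.0005,0,0,0,0,0])

```text
clock: 9.77
eef_pos: [0.4769, 0.098, 0.0617]
tool_rot: [0.603, 0.782, -0.098, 0.127]
ft_force: [-1.3, 12.7, 4.2]
grip_width: 0.0108
```

```bash
python3 draw.py
```

```text
tcp_h [0.0007 0.1122 0.0617] al -18.43 bar est [0.0007 0.0888 0.0636] F_h [ 2.03 12.62  4.18] [ 2.18 -0.54  0.39]
```

Emit:
apply_moves(plan=[0,0,0,0,0,0,0,0,0,0,0,0,0,0,0,0,0,0,0,0,0,0,0,0], grip=0.03)

```text
clock: 10.1
eef_pos: [0.475, 0.0944, 0.0615]
tool_rot: [0.603, 0.781, -0.102, 0.128]
ft_force: [-3.1, 4.4, 6.3]
grip_width: 0.0296
```

```bash
python3 draw.py; python3 snap.py 11
```

```text
tcp_h [-0.0021  0.1092  0.0615] al -18.77 bar est [-0.0021  0.0858  0.0635] F_h [-1.85  5.    6.33] [0.81 0.18 0.  ]
t 10.1 j [ 0.4   0.4  -0.3   0.92 -0.32  1.72] p [0.475  0.0944 0.0615] F [-3.1  4.4  6.3] w 0.0296
```

View pics/s11.png

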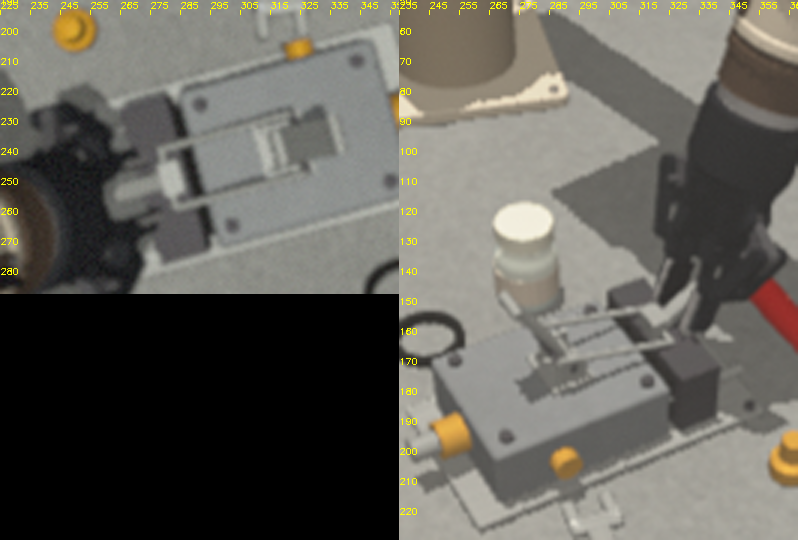

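Emit:
apply_moves(plan=[0.001,0.001,-0.003,0,0,0,0.002,0.002,-0.01,0,0,0,0.002,0.002,-0.025,0,0,0,0.002,0.002,-0.05,0,0,0,0.002,0.002,-0.08,0,0,0,0.002,0.002,-0.11,0,0,0,0.002,0.002,-0.11,0,0,0])

```text
clock: 10.78
eef_pos: [0.4719, 0.1333, 0.1705]
tool_rot: [0.603, 0.781, -0.097, 0.131]
ft_force: [1.2, -0.3, 0.4]
grip_width: 0.0302
```

```bash
python3 draw.py; python3 snap.py 12; python3 - <<'E'
from h import *
for n,(x0,y0,w,h) in dict(top=(250,200,100,75),scene=(250,130,100,75)).items():
    im=load(n+'12')['pixels'][y0:y0+h,x0:x0+w,::-1]
    im=cv2.resize(im,None,fx=8,fy=8,interpolation=cv2.INTER_CUBIC)
    for i in range(0,w,10): cv2.putText(im,str(x0+i),(i*8,8),0,.3,(0,255,255),1)
    for i in range(0,h,10): cv2.putText(im,str(y0+i),(0,i*8+4),0,.3,(0,255,255),1)
    cv2.imwrite(f'pics/{n}12z.png',im)
E
```

```text
tcp_h [0.0049 0.1476 0.1705] al -18.77 bar est [0.0049 0.1242 0.1726] F_h [ 1.1  -0.58  0.43] [ 0.28 -0.06  0.06]
t 10.78 j [ 0.47  0.3  -0.12  1.22 -0.32  1.8 ] p [0.4719 0.1333 0.1705] F [ 1.2 -0.3  0.4] w 0.0302
```

View pics/top12z.png

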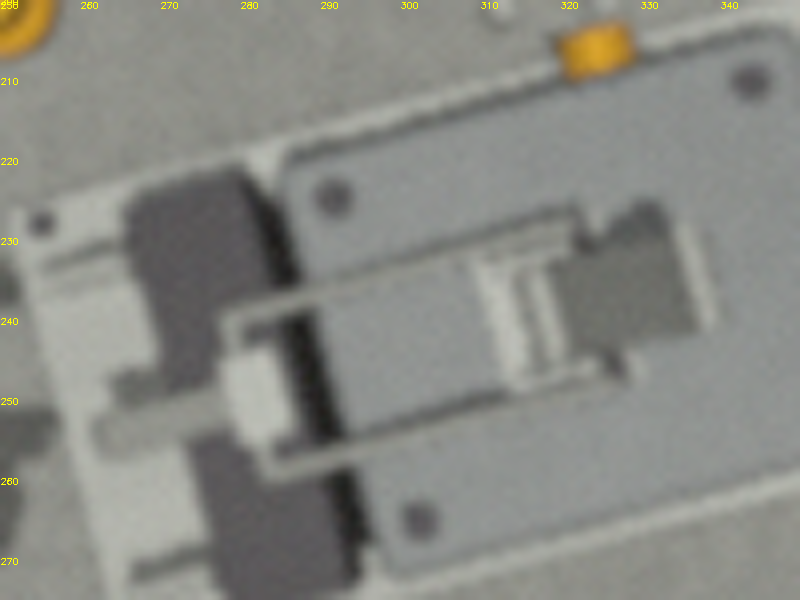

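View pics/scene12z.png

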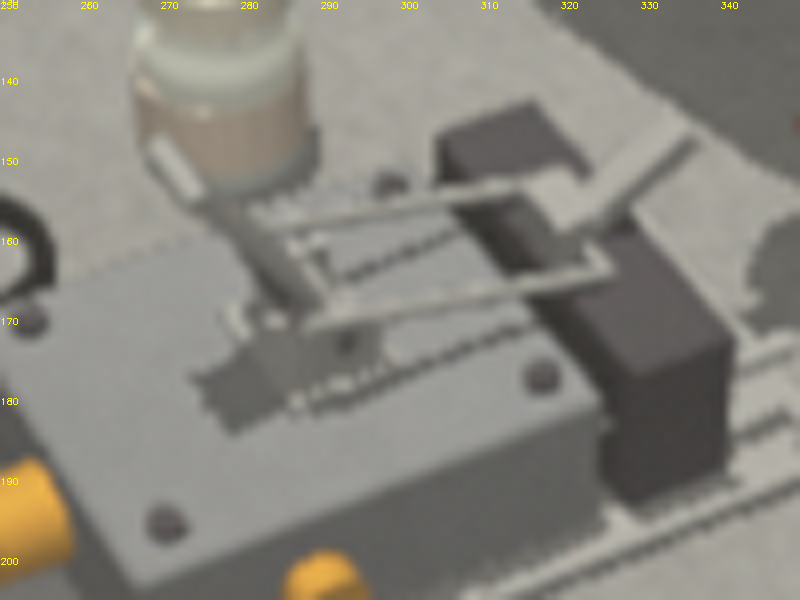

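```bash
cat > push.py <<'E'
from h import *
from workcell import sensors
import sys
o=sensors.get_obs()
Ri=R.from_euler('z',-P0[2]); Rc=Ri*R.from_quat(o['tool_rot'])
ph=Ri.apply(o['eef_pos']-[P0[0],P0[1],0])
M=Rc.as_matrix(); al=np.arctan2(M[1,2],-M[2,2])
print('j',o['joint_pos'].round(2),'tcp_h',ph.round(4),'al',np.degrees(al).round(2),'F_h',Ri.apply(o['ft_force']).round(2),Ri.apply(o['ft_torque']).round(2))
r=float(sys.argv[1]); th0=float(sys.argv[2])
# implied lever angle from tcp if on face at +.0045
v=ph-PV; rr=np.hypot(v[1],v[2]); print('implied th',(np.arctan2(v[2],-v[1])-np.arcsin(.0045/rr)).round(3),'r',rr.round(4))
for a in sys.argv[3:]:
    th,back,ka=eval(a)
    u,n,_=lev(th); T=PV+r*u+(.0045+back)*n; T[0]=.0007
    Rt=R.from_euler('z',0)*R.from_matrix((lambda z:np.c_[np.cross([1,0,0],z),[1,0,0],z])(np.array([0,np.sin(-ka),-np.cos(-ka)])))
    print(a,np.r_[Rc.inv().apply(T-ph),(Rc.inv()*Rt).as_rotvec()].round(4))
E
python3 push.py .066 .98 ".98,.04,.98" ".98,.04,.8"
```

```text
j [ 0.47  0.3  -0.13  1.21 -0.32  1.8 ] tcp_h [0.0026 0.1465 0.1663] al -18.82 F_h [-0.05  0.17  0.34] [ 0.35  0.   -0.03]
implied th 2.51 r 0.1659
.98,.04,.98 [-0.1243 -0.0014  0.0579 -0.0018 -0.6515 -0.0035]
.98,.04,.8 [-0.1243 -0.0014  0.0579 -0.0014 -0.4715 -0.0036]
```

Emit:
apply_moves(plan=[-0.03,-0.001,0.005,0,-0.11,0,-0.06,-0.001,0.015,0,-0.22,0,-0.09,-0.001,0.03,0,-0.33,0,-0.124,-0.001,0.058,0,-0.44,0,-0.124,-0.001,0.058,0,-0.55,0,-0.124,-0.001,0.058,0,-0.65,0,-0.124,-0.001,0.058,0,-0.65,0,-0.124,-0.001,0.058,0,-0.65,0], grip=0.0)

```text
clock: 11.55
eef_pos: [0.5018, -0.0008, 0.148]
tool_rot: [0.538, 0.7, -0.29, 0.37]
ft_force: [1.0, 1.2, 0.4]
grip_width: 0.0001
```

```bash
python3 snap.py 13; python3 push.py .066 .98 ".98,.03,.98" ".98,.01,.98" ".98,.0,.98"
```

```text
t 11.55 j [ 0.51  0.51 -0.22  1.19 -0.93  2.  ] p [ 0.5018 -0.0008  0.148 ] F [1.  1.2 0.4] w 0.0001
j [ 0.5   0.51 -0.22  1.19 -0.93  2.  ] tcp_h [0.0008 0.0101 0.1505] al -55.97 F_h [-1.63  0.   -0.25] [ 0.77 -0.01 -0.01]
implied th 1.515 r 0.0785
.98,.03,.98 [-0.0009 -0.0001  0.0093 -0.0038 -0.0031 -0.0019]
.98,.01,.98 [-0.0009 -0.      0.0293 -0.0038 -0.0031 -0.0019]
.98,.0,.98 [-0.001   0.      0.0393 -0.0038 -0.0031 -0.0019]
```

View pics/s13.png

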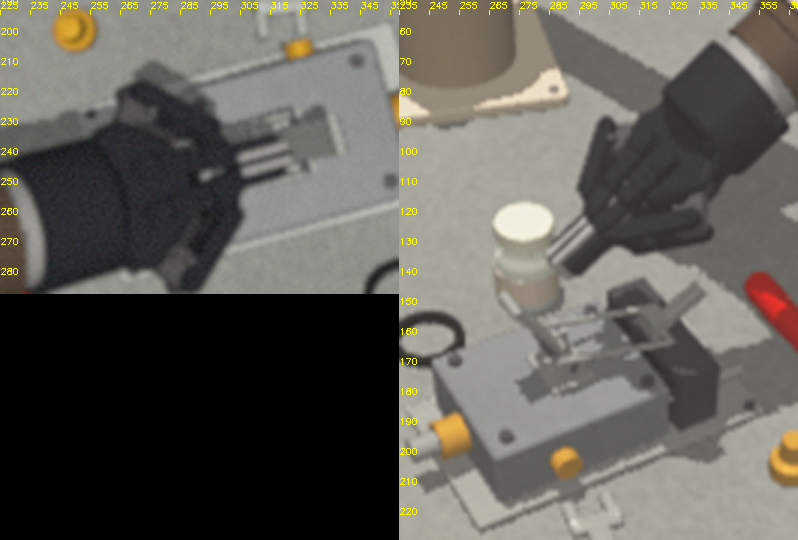

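Emit:
apply_moves(plan=[-0.0009,0,0.012,0,-0.003,0,-0.0009,0,0.023,0,-0.003,0,-0.0009,0,0.032,0,-0.003,0,-0.0009,0,0.032,0,-0.003,0])

```text
clock: 11.98
eef_pos: [0.51, -0.028, 0.1343]
tool_rot: [0.541, 0.697, -0.287, 0.373]
ft_force: [0.0, 0.2, -0.1]
grip_width: 0.0002
```

Emit:
apply_moves(plan=[0,0,0.0015,0,0,0,0,0,0.003,0,0,0,0,0,0.0045,0,0,0,0,0,0.0045,0,0,0])

```text
clock: 12.32
eef_pos: [0.5115, -0.03, 0.1316]
tool_rot: [0.539, 0.698, -0.288, 0.373]
ft_force: [-0.2, 0.9, 0.2]
grip_width: -0.0001
```

```bash
python3 push.py .066 .98 ".98,.0,.98" ".93,0,.93"
```

```text
j [ 0.45  0.51 -0.28  1.06 -0.96  1.9 ] tcp_h [ 0.0013 -0.0204  0.1316] al -56.23 F_h [0.07 0.94 0.17] [0.7  0.04 0.  ]
implied th 1.032 r 0.0669
.98,.0,.98 [ 0.0004 -0.0006  0.0035 -0.0023  0.0014 -0.003 ]
.93,0,.93 [ 0.0003 -0.0006  0.0068 -0.0022  0.0514 -0.003 ]
```

```bash
python3 push.py .066 .98 "1.0,0,1." ".95,0,.95" ".9,0,.9" ".85,0,.85" ".8,0,.8"
```

```text
j [ 0.45  0.51 -0.28  1.06 -0.96  1.9 ] tcp_h [ 0.0013 -0.0204  0.1316] al -56.23 F_h [0.07 0.94 0.17] [0.7  0.04 0.  ]
implied th 1.032 r 0.0669
1.0,0,1. [ 0.0005 -0.0006  0.0021 -0.0023 -0.0186 -0.0029]
.95,0,.95 [ 0.0003 -0.0006  0.0054 -0.0022  0.0314 -0.003 ]
.9,0,.9 [ 0.0003 -0.0006  0.0087 -0.0022  0.0814 -0.0031]
.85,0,.85 [ 0.0004 -0.0006  0.0121 -0.0021  0.1314 -0.0031]
.8,0,.8 [ 0.0007 -0.0005  0.0153 -0.002   0.1814 -0.0032]
```

Emit:
apply_moves(plan=[0.0004,-0.0006,0.002,0,0,0,0.0003,-0.0006,0.004,0,0.016,0,0.0003,-0.0006,0.0054,0,0.031,0,0.0003,-0.0006,0.007,0,0.056,0,0.0003,-0.0006,0.0087,0,0.081,0,0.0003,-0.0006,0.0087,0,0.081,0])

```text
clock: 12.82
eef_pos: [0.513, -0.0366, 0.1267]
tool_rot: [0.551, 0.713, -0.264, 0.344]
ft_force: [-0.5, 4.3, 3.0]
grip_width: -0.0005
```

```bash
python3 push.py .066 .98 ".85,0,.85" ".8,0,.8" ".75,0,.75" ".7,0,.7"
```

```text
j [ 0.4   0.47 -0.3   0.98 -0.89  1.81] tcp_h [ 0.0011 -0.0271  0.1267] al -51.47 F_h [0.65 4.24 2.98] [ 0.79 -0.27  0.24]
implied th 0.906 r 0.0661
.85,0,.85 [-0.0002 -0.0004  0.0037 -0.001   0.0483 -0.0045]
.8,0,.8 [-0.0002 -0.0004  0.007  -0.0009  0.0983 -0.0045]
.75,0,.75 [-0.     -0.0004  0.0103 -0.0008  0.1483 -0.0045]
.7,0,.7 [ 0.0003 -0.0004  0.0136 -0.0006  0.1983 -0.0046]
```

Emit:
apply_moves(plan=[-0.0002,0,0.002,0,0.025,0,-0.0002,0,0.0037,0,0.048,0,-0.0002,0,0.0053,0,0.073,0,-0.0002,0,0.007,0,0.098,0,-0.0002,0,0.007,0,0.098,0])

```text
clock: 13.23
eef_pos: [0.5144, -0.0417, 0.1222]
tool_rot: [0.563, 0.729, -0.237, 0.309]
ft_force: [-0.4, 4.9, 3.7]
grip_width: -0.0001
```

```bash
python3 snap.py 14; python3 push.py .066 .98 ".75,0,.75" ".7,0,.7" ".65,0,.65" ".6,0,.6" ".5,0,.5"; python3 - <<'E'
from h import *
s=load('scene14')
im=s['pixels'][130:205,250:350,::-1]
cv2.imwrite('pics/scene14z.png',cv2.resize(im,None,fx=8,fy=8,interpolation=cv2.INTER_CUBIC))
E
```

```text
t 13.23 j [ 0.35  0.42 -0.31  0.93 -0.8   1.71] p [ 0.5144 -0.0417  0.1222] F [-0.4  4.9  3.7] w -0.0001
j [ 0.35  0.42 -0.31  0.93 -0.8   1.71] tcp_h [ 0.0012 -0.0325  0.1222] al -45.93 F_h [0.82 4.98 5.81] [ 0.69 -0.03  0.1 ]
implied th 0.801 r 0.0658
.75,0,.75 [-0.0005 -0.0005  0.0033 -0.0007  0.0516 -0.0037]
.7,0,.7 [-0.0005 -0.0005  0.0067 -0.0006  0.1016 -0.0037]
.65,0,.65 [-0.0003 -0.0004  0.01   -0.0005  0.1516 -0.0037]
.6,0,.6 [ 1.000e-04 -4.000e-04  1.320e-02 -4.000e-04  2.016e-01 -3.700e-03]
.5,0,.5 [ 1.300e-03 -4.000e-04  1.970e-02 -2.000e-04  3.016e-01 -3.800e-03]
```

View pics/scene14z.png

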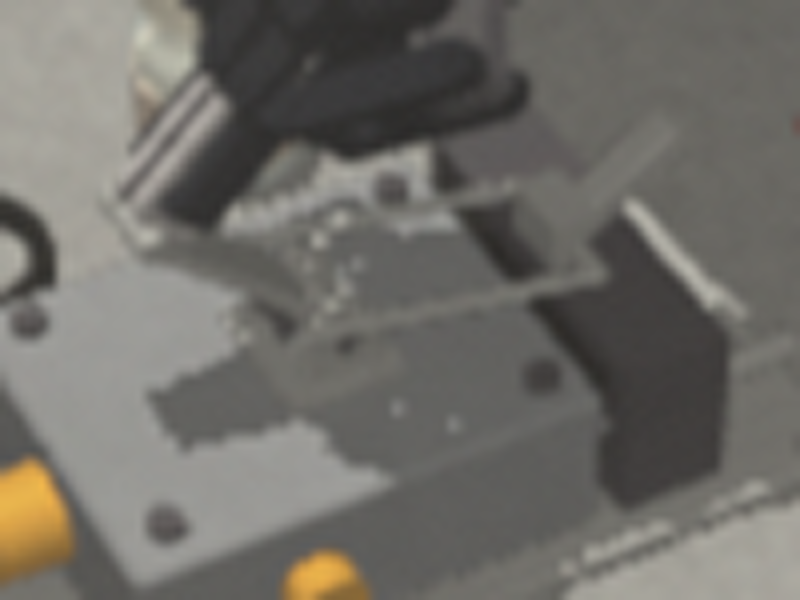

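Emit:
apply_moves(plan=[-0.0003,0,0.0017,0,0.025,0,-0.0005,0,0.0033,0,0.05,0,-0.0005,0,0.005,0,0.075,0,-0.0005,0,0.0067,0,0.1,0,-0.0004,0,0.0083,0,0.125,0,-0.0003,0,0.01,0,0.15,0,-0.0001,0,0.0116,0,0.175,0,0.0001,0,0.0132,0,0.2,0,0.0001,0,0.0132,0,0.2,0])

```text
clock: 14.08
eef_pos: [0.5167, -0.0505, 0.1127]
tool_rot: [0.584, 0.756, -0.179, 0.234]
ft_force: [-0.1, 6.5, 3.9]
grip_width: -0.0001
```

```bash
python3 push.py .066 .98 ".55,0,.55" ".5,0,.5" ".45,0,.45" ".4,0,.4" ".3,0,.3"
```

```text
j [ 0.24  0.36 -0.31  0.88 -0.6   1.55] tcp_h [ 0.0011 -0.0416  0.1127] al -34.31 F_h [1.6  6.31 3.9 ] [ 1.22 -0.19  0.07]
implied th 0.599 r 0.0657
.55,0,.55 [-0.0006 -0.0004  0.0032 -0.0001  0.0488 -0.004 ]
.5,0,.5 [-0.0006 -0.0004  0.0065  0.      0.0988 -0.004 ]
.45,0,.45 [-4.000e-04 -4.000e-04  9.800e-03  1.000e-04  1.488e-01 -4.000e-03]
.4,0,.4 [-1.000e-04 -4.000e-04  1.310e-02  2.000e-04  1.988e-01 -4.000e-03]
.3,0,.3 [ 0.0011 -0.0004  0.0196  0.0004  0.2988 -0.004 ]
```

Emit:
apply_moves(plan=[-0.0003,0,0.0016,0,0.025,0,-0.0006,0,0.0032,0,0.049,0,-0.0006,0,0.0049,0,0.074,0,-0.0006,0,0.0065,0,0.099,0,-0.0005,0,0.0082,0,0.124,0,-0.0004,0,0.0098,0,0.149,0,-0.0003,0,0.0115,0,0.174,0,-0.0001,0,0.0131,0,0.199,0,-0.0001,0,0.0131,0,0.199,0])

```text
clock: 14.83
eef_pos: [0.5185, -0.0585, 0.1018]
tool_rot: [0.599, 0.775, -0.121, 0.158]
ft_force: [0.1, 3.6, 3.0]
grip_width: -0.0002
```

```bash
python3 push.py .066 .98 ".35,0,.35" ".3,0,.3" ".25,0,.25" ".2,0,.2" ".15,0,.15" ".1,0,.1" ".05,0,.05" "0,0,0"
```

```text
j [ 0.11  0.34 -0.29  0.88 -0.4   1.42] tcp_h [ 0.0007 -0.0498  0.1018] al -23.01 F_h [1.05 3.48 2.98] [ 0.89 -0.31  0.09]
implied th 0.395 r 0.0668
.35,0,.35 [ 0.0005 -0.      0.003  -0.0005  0.0515 -0.0042]
.3,0,.3 [ 0.0005 -0.      0.0063 -0.0004  0.1015 -0.0042]
.25,0,.25 [ 0.0007 -0.      0.0096 -0.0003  0.1515 -0.0042]
.2,0,.2 [ 1.100e-03 -0.000e+00  1.290e-02 -1.000e-04  2.015e-01 -4.200e-03]
.15,0,.15 [ 0.0016 -0.      0.0161 -0.      0.2515 -0.0042]
.1,0,.1 [ 2.300e-03 -0.000e+00  1.940e-02  1.000e-04  3.015e-01 -4.200e-03]
.05,0,.05 [ 3.100e-03 -0.000e+00  2.260e-02  2.000e-04  3.515e-01 -4.200e-03]
0,0,0 [ 4.100e-03 -0.000e+00  2.570e-02  3.000e-04  4.015e-01 -4.200e-03]
```

```bash
python3 snap.py 15;  python3 - <<'E'
from h import *
s=load('scene15')
im=s['pixels'][130:205,250:350,::-1]
cv2.imwrite('pics/scene15z.png',cv2.resize(im,None,fx=8,fy=8,interpolation=cv2.INTER_CUBIC))
E
```

```text
t 14.83 j [ 0.11  0.34 -0.29  0.88 -0.4   1.42] p [ 0.5185 -0.0585  0.1018] F [0.1 3.6 3. ] w -0.0002
```

View pics/scene15z.png

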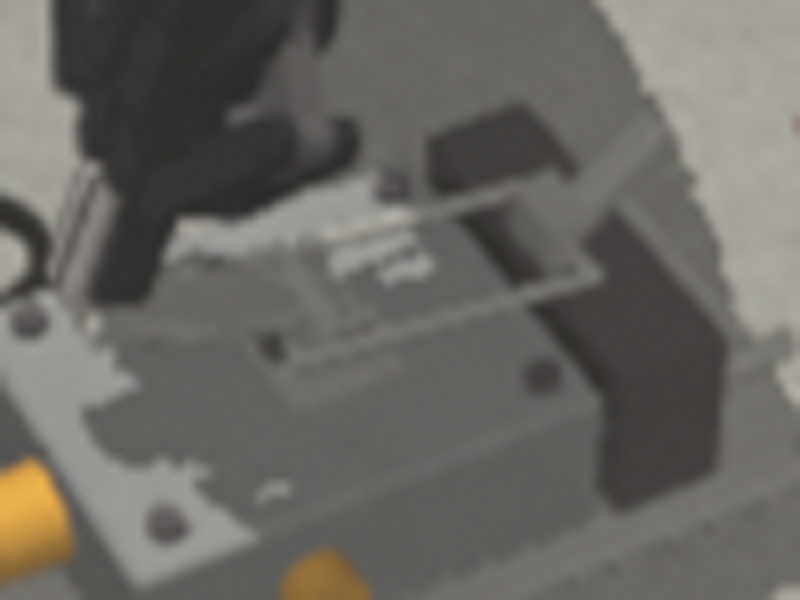

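Emit:
apply_moves(plan=[0.0003,0,0.0015,0,0.025,0,0.0005,0,0.003,0,0.05,0,0.0005,0,0.0047,0,0.076,0,0.0005,0,0.0063,0,0.101,0,0.0006,0,0.008,0,0.126,0,0.0007,0,0.0096,0,0.151,0,0.0009,0,0.0112,0,0.176,0,0.0011,0,0.0129,0,0.2,0,0.0014,0,0.0145,0,0.226,0,0.0016,0,0.0161,0,0.25,0,0.0016,0,0.0161,0,0.25,0])

```text
clock: 15.85
eef_pos: [0.5184, -0.0646, 0.0854]
tool_rot: [0.61, 0.789, -0.048, 0.06]
ft_force: [0.4, 0.6, -0.8]
grip_width: 0.0004
```

```bash
python3 push.py .066 .98 ".1,0,.1" ".05,0,.05" "0,0,0"
```

```text
j [-0.04  0.37 -0.24  0.93 -0.15  1.27] tcp_h [-0.0008 -0.0556  0.0854] al -8.76 F_h [ 0.57  0.44 -0.78] [ 0.2  -0.03 -0.04]
implied th 0.135 r 0.067
.1,0,.1 [ 0.0008  0.0015  0.0023 -0.003   0.0529 -0.005 ]
.05,0,.05 [ 0.0008  0.0016  0.0056 -0.0029  0.1029 -0.0051]
0,0,0 [ 0.001   0.0016  0.0089 -0.0028  0.1529 -0.0052]
```

Emit:
apply_moves(plan=[0,0,-0.02,0,0,0,0,0,-0.05,0,0,0,0,0,-0.09,0,0,0,-0.03,0,-0.13,0,0,0,-0.06,0,-0.16,0,0,0,-0.1,0,-0.18,0,0,0,-0.14,0,-0.18,0,0,0,-0.18,0,-0.18,0,0,0,-0.18,0,-0.18,0,0,0])

```text
clock: 16.6
eef_pos: [0.5584, -0.2148, 0.2931]
tool_rot: [0.612, 0.787, -0.048, 0.063]
ft_force: [-0.1, 0.3, -0.9]
grip_width: -0.0
```

```bash
python3 snap.py 16;  python3 - <<'E'
from h import *
for n,(x0,y0,w,h) in dict(top=(250,200,100,75),scene=(250,130,100,75)).items():
    im=load(n+'16')['pixels'][y0:y0+h,x0:x0+w,::-1]
    cv2.imwrite(f'pics/{n}16z.png',cv2.resize(im,None,fx=8,fy=8,interpolation=cv2.INTER_CUBIC))
    cv2.imwrite(f'pics/{n}16f.png',load(n+'16')['pixels'][:,:,::-1])
E
```

```text
t 16.6 j [-0.3   0.36  0.31  1.44 -0.13  1.02] p [ 0.5584 -0.2148  0.2931] F [-0.1  0.3 -0.9] w -0.0
```

View pics/top16z.png

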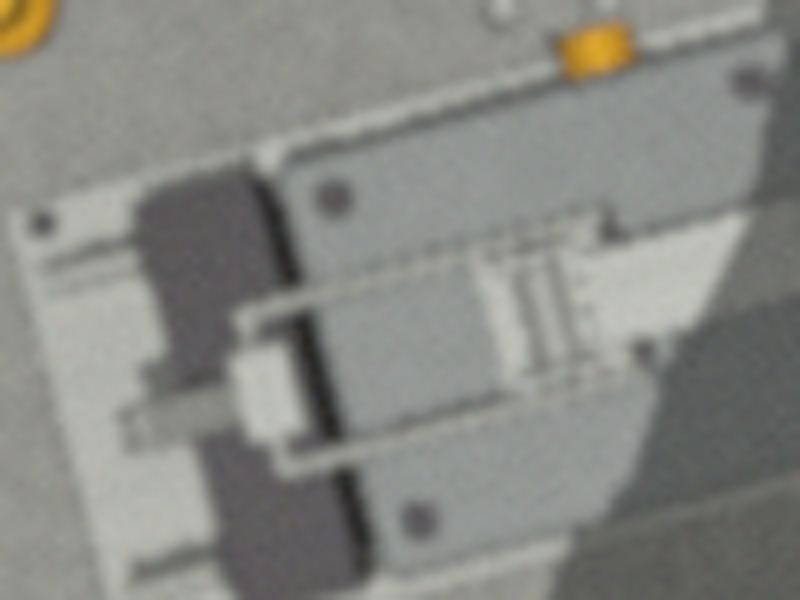

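View pics/scene16z.png

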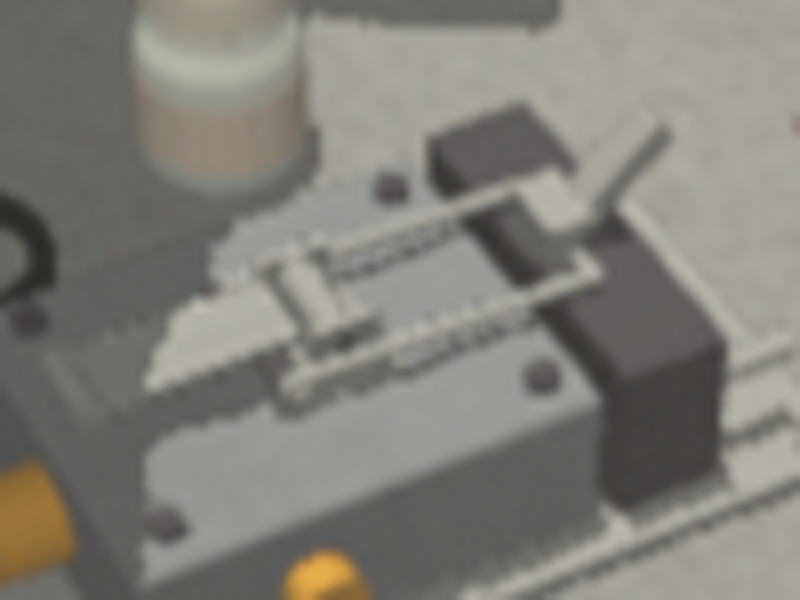

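View pics/scene16f.png

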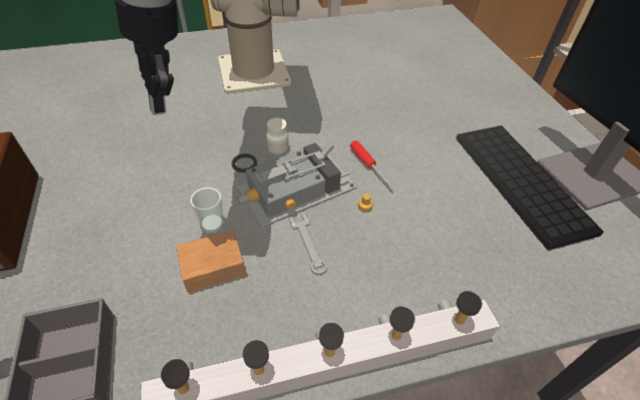

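```bash
python3 - <<'E'
from h import *
s=load('scene16')
for th in (0,.1,.2):
    u,n,p=lev(th); print(th,[((proj(s,H(P0,PV+.07*u+.0045*n+[x,0,0]))[0]+[1.4,.4]-[250,130])*8).round(0) for x in(.012,-.012)])
im=cv2.convertScaleAbs(s['pixels'][150:200,240:300,::-1],alpha=1.8)
cv2.imwrite('pics/l16.png',cv2.resize(im,None,fx=10,fy=10,interpolation=cv2.INTER_CUBIC))
E
```

```text
0 [array([ 84., 411.]), array([ 45., 353.])]
0.1 [array([ 85., 391.]), array([ 46., 333.])]
0.2 [array([ 88., 370.]), array([ 49., 311.])]
```

View pics/l16.png

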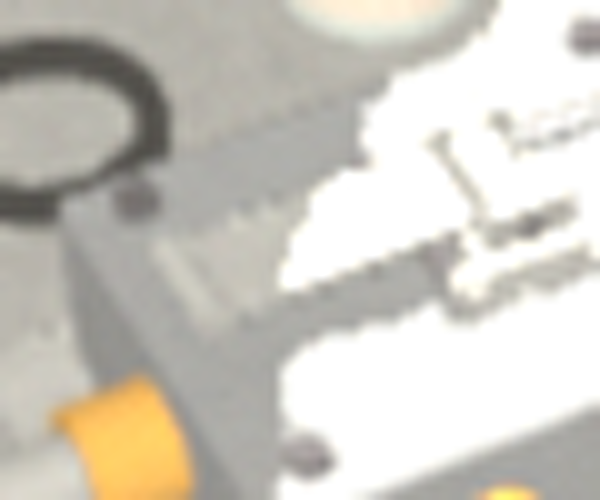

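```bash
python3 -c "
from workcell import bot
print(bot.job_done())"
```

```text
the job is handed in; nothing more can be done
None
```

The latch is closed, and I handed the job in at about 17 s with the arm well clear of everything. No verdict was reported.

- **Bail:** I gripped the finger tab and swung the bail down until I felt it touch the cover's ledge, at about 8 N. I then drew it in under the lip in steps of 0.5–1 mm until it bore on the hook. The draw force there was about 15 N, against roughly 7 N just before contact.
- **Lever:** After letting go and checking the bar was under the lip, I pressed the lever down with the shut fingers along its arc. It took about 5–8 N, dropping to zero once past centre.
- **Last pictures:**
  - The lever's end lies within about 1 pixel of where it should be when closed.
  - The bar is still under the lip, and the cover has moved about 3 mm (1.5 pixels) towards the housing.
  - In the last scene-camera picture nothing else on the bench looks moved.
- **Checks that disagreed:**
  - The scene camera was off from the top camera by about 1.4 pixels, and I allowed for this in the fit.
  - My position estimate for the bar at the hook read about 1–2 mm further out than the seat position from geometry, so I went by force there.
  - When I opened the fingers, the tool settled about 3 mm inward. About 5–6 N stayed on the wrist until I backed off, most likely a fingertip touching the cover's edge. The bar stayed seated.

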